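# Rack the plug gauges after bore checking

### The job

Bore checking is done: click every plug gauge home in the clips of its own size on the gauge rack, all with the green GO end over the rack's green edge. One gauge has seized in the bearing housing: work it loose by twisting it to and fro while you draw it out, so that the housing is not dragged from its place. Do not knock over the torch or the jar.

Things in the scene. Friction and masses are not known exactly. Their poses are not given: they have to be found in the camera images.
- gauge_yellow: Plug gauge, smallest size: round yellow handle 14 mm dia x 68 mm; at each end a 6 mm thick hexagon collar, 20 mm across flats (green = GO end, red = NO-GO end), beyond it a steel plug 12 mm dia (GO 20 mm long, NO-GO 14 mm). 178 g. Origin on the axis at mid-handle, x along the axis to the GO end. Lies on the collars, axis 10 mm up; may be absent.
- gauge_yellow_go (a point): Centre of the end face of the yellow gauge's green GO plug, 60 mm along +x from its origin.
- clip_yellow (a point): Place of the yellow gauge's mid-handle when home in its pair of clips: 41 mm above the bench, at y = +128 mm in the rack's frame. A clip takes its own size only: a larger handle will not enter, a smaller one lies loose.
- gauge_blue: Plug gauge, second size: round blue handle 18 mm dia x 68 mm; at each end a 6 mm thick hexagon collar, 24 mm across flats (green = GO end, red = NO-GO end), beyond it a steel plug 16 mm dia (GO 20 mm long, NO-GO 14 mm). 206 g. Origin on the axis at mid-handle, x along the axis to the GO end. Lies on the collars, axis 12 mm up; may be absent.
- gauge_blue_go (a point): Centre of the end face of the blue gauge's green GO plug, 60 mm along +x from its origin.
- clip_blue (a point): Place of the blue gauge's mid-handle when home in its pair of clips: 43 mm above the bench, at y = +85 mm in the rack's frame. The handle is pushed straight down between the spring leaves and snaps home on the rails.
- gauge_orange: Plug gauge, third size, seized in the housing at the start: round orange handle 22 mm dia x 68 mm; at each end a 6 mm thick hexagon collar, 28 mm across flats (green = GO end, red = NO-GO end), beyond it a steel plug 20 mm dia (GO 20 mm long, NO-GO 14 mm). 234 g. Origin on the axis at mid-handle, x along the axis to the GO end. Lies on the collars, axis 14 mm up.
- gauge_orange_go (a point): Centre of the end face of the orange gauge's green GO plug, 60 mm along +x from its origin.
- clip_orange (a point): Place of the orange gauge's mid-handle when home in its pair of clips: 45 mm above the bench, at y = +38 mm in the rack's frame. The collars go outside the clips, with 6 mm of play along the axis either way.
- gauge_white: Plug gauge, fourth size: round white handle 26 mm dia x 68 mm; at each end a 6 mm thick hexagon collar, 32 mm across flats (green = GO end, red = NO-GO end), beyond it a steel plug 24 mm dia (GO 20 mm long, NO-GO 14 mm). 262 g. Origin on the axis at mid-handle, x along the axis to the GO end. Lies on the collars, axis 16 mm up; may be absent.
- gauge_white_go (a point): Centre of the end face of the white gauge's green GO plug, 60 mm along +x from its origin.
- clip_white (a point): Place of the white gauge's mid-handle when home in its pair of clips: 47 mm above the bench, at y = -13 mm in the rack's frame. The tips of the clip leaves are 13 mm (yellow) to 19 mm (violet) above the axis of a seated handle.
- gauge_black: Plug gauge, fifth size: round black handle 30 mm dia x 68 mm; at each end a 6 mm thick hexagon collar, 36 mm across flats (green = GO end, red = NO-GO end), beyond it a steel plug 28 mm dia (GO 20 mm long, NO-GO 14 mm). 290 g. Origin on the axis at mid-handle, x along the axis to the GO end. Lies on the collars, axis 18 mm up; may be absent.
- gauge_black_go (a point): Centre of the end face of the black gauge's green GO plug, 60 mm along +x from its origin.
- clip_black (a point): Place of the black gauge's mid-handle when home in its pair of clips: 49 mm above the bench, at y = -68 mm in the rack's frame. Pushing a handle in peaks at about 10 to 15 N for the pair of clips; it peaks with the axis 6 mm (yellow) to 17 mm (violet) above home, then snaps down.
- gauge_violet: Plug gauge, largest size: round violet handle 34 mm dia x 68 mm; at each end a 6 mm thick hexagon collar, 40 mm across flats (green = GO end, red = NO-GO end), beyond it a steel plug 32 mm dia (GO 20 mm long, NO-GO 14 mm). 318 g. Origin on the axis at mid-handle, x along the axis to the GO end. Lies on the collars, axis 20 mm up; may be absent.
- gauge_violet_go (a point): Centre of the end face of the violet gauge's green GO plug, 60 mm along +x from its origin.
- clip_violet (a point): Place of the violet gauge's mid-handle when home in its pair of clips: 51 mm above the bench, at y = -127 mm in the rack's frame. Home means resting on both rails; an end left proud can be pushed down on its collar.
- rack: Fixed gauge rack: wooden board 112 x 310 x 10 mm with two aluminium rails along its y, tops 34 mm up, 8 mm wide, 24 mm either side of the middle (40 mm free between them for the fingers). Six pairs of spring clips, open at the top, in size order, yellow at +y to violet at -y, 27 mm between handles, a colour tab at each. Gauges lie along its x; +x edge green. Origin: middle of the underside.
- housing: Blue cast-iron bearing housing (pillow block), about 3 kg, standing loose on the bench: foot 46 x 156 x 16 mm, round body 76 mm dia x 46 mm deep about a horizontal bronze-bushed bore along its x, 52 mm up; 99 mm high in all. Origin: middle of the foot's underside.
- bore_mouth (a point): Centre of the bore's mouth, on the -x face of the housing. The orange gauge sits GO end first 18 mm deep, free after 16 mm. A straight pull (needs about 35 N) only drags the housing (about 18 N). Turned about its axis (about 0.5 N m) by tilting the gripper from side to side while drawing along the axis, it comes lightly: at most 3 mm of draw per 0.8 rad of turn.
- torch: Yellow and black torch standing on its tail, 52 mm in diameter, 138 mm high; bystander, origin under its centre.
- paste_jar: Small white jar with an orange lid, 58 mm in diameter, 78 mm high; bystander, origin under its centre.

How it is judged:
At the end, for the whole second after the job is handed in: Every gauge present lies at rest home in its own clips: mid-handle within 9 mm of its clip point and at most 3 mm above it, axis within 0.12 rad of the rack's x, GO end more than 45 mm to the green side of the rack's middle; the housing within 30 mm of its start (distance between gauge_yellow and clip_yellow below 0.009 m and z of gauge_yellow in the frame of rack below 0.044 m and x of each of gauge_yellow_go, gauge_blue_go, gauge_orange_go, gauge_white_go, gauge_black_go, gauge_violet_go in the frame of rack above 0.045 m and angle between the x axis of each of gauge_yellow, gauge_blue, gauge_orange, gauge_white, gauge_black, gauge_violet and the x axis of rack, either way round below 0.12 rad and linear speed of each of gauge_yellow, gauge_blue, gauge_orange, gauge_white, gauge_black, gauge_violet below 0.02 m/s and distance between gauge_blue and clip_blue below 0.009 m and z of gauge_blue in the frame of rack below 0.046 m and distance between gauge_orange and clip_orange below 0.009 m and z of gauge_orange in the frame of rack below 0.048 m and distance between gauge_white and clip_white below 0.009 m and z of gauge_white in the frame of rack below 0.05 m and distance between gauge_black and clip_black below 0.009 m and z of gauge_black in the frame of rack below 0.052 m and distance between gauge_violet and clip_violet below 0.009 m and z of gauge_violet in the frame of rack below 0.054 m and distance of housing from where it was at the start of the episode below 0.03 m); the robot touches nothing.
It fails at once if the bearing housing is dragged more than 45 mm, or tipped over (distance of housing from where it was at the start of the episode above 0.045 m or angle between housing's own z axis and vertical above 0.5 rad).
It fails at once if the torch or the jar is knocked over (angle between any of torch, paste_jar's own z axis and vertical above 0.6 rad).
Of gauge_yellow, gauge_blue, gauge_white, gauge_black, gauge_violet only 3 to 5 are there at a start; the rules pass over those that are not, and their reading is None.
At some moment in a run one of gauge_yellow, gauge_blue, gauge_white, gauge_black, gauge_violet may be knocked a few centimetres aside while the robot is not near it.
Once in a run the grip may slacken for a moment while it holds something.
It also fails if it takes over 210 s, if anything falls off the work surface, if the arm or the gripper's body presses on something with over 40 N, if the wrist force passes 120 N, or if a joint passes its speed limit or range.

### The arm

A 6-joint arm with a two-finger parallel gripper is mounted at the origin on a cart in front of the work surface, level with it; the furniture and walls round the work are solid. World frame = base frame: x ahead of the robot, y to its left, z up, the work surface at z = 0. Lengths are in m, angles in rad, forces in N, time in s.
With the tool pointing down it reaches from about 0.25 to 0.725 m from the base axis. Payload 4 kg.
Tool frame: the origin (TCP) lies at the very end of the fingers, on their centre line; the grasp point (between the pads) lies behind it (grasp_offset is the z of the grasp point in the tool frame, in m); z points along the fingers, y is the line along which they close (so a half turn about z gives the same grasp; the last joint's range is limited). The gripper opens to 85 mm and grips with 20 to 120 N. Pads are 22 mm wide; open, the fingers measure 114 mm over their backs; the gripper's body (76 mm by 85 mm) begins 54 mm behind the grasp point. The pads swing forward as they close: fully open they stand 13 mm farther back than shut.
Start: joints at [0, 0.241, 0.005, 1.335, 0, 1.571], TCP at [0.5, -0, 0.231] pointing down, gripper open.
Joint ranges: [-2.72, 2.72], [-1.05, 1.87], [-1.09, 1.28], [-1.99, 2.15], [-1.42, 1.44], [-3.14, 3.14]. Speed limits (rad/s): [2.79, 2.79, 3.14, 3.14, 3.14, 3.14].

### API

Orientations are given as a unit quaternion [w, x, y, z].
In Python, from cell import * gives the robot as it stands.
- The arm moves only by the tool step_arm, never from a script. Its argument "targets" is text: rows parted by semicolons, each of 5 numbers parted by spaces: the opening, from 0 (shut) to 1 (fully open), then the shift along the world's x, y, z in mm, then the turn about the world's z in degrees. In form: gripper tx ty tz spin; .... A call has 1 to 12 rows; each row is the pose to reach, as a shift and turn from the pose commanded when the call began; what a row does not reach only later rows make up. A row lasts 1/12 s, in which the tool goes at most 41.7 mm and 7.16 degrees, less where a joint would pass 70% of its speed; a pose out of reach is approached as far as the arm can. A call with a gripper value outside its range is refused whole. The fingers move at their own pace and stop on an object; "squeeze" is the grip in N (left out, the last holds). Time passes only in rows, so rows that repeat a pose let the fingers close. It gives the time, the measured TCP pose, the force, the opening and the grip force at its end, in the units of the state.
- read_state(): the state, without advancing time (a new reading comes with each control period).
- read_camera(name): name is "scene" or "side" or "wrist"; returns a dict with "color" (420x560x3 uint8, red, green, blue), "camera_matrix" (3x3 intrinsics, pixels), "view" (4x4, takes a point from world to camera coordinates); the wrist camera has in their place "mount" (4x4, takes a point from camera to tool coordinates, whose origin is the TCP and whose axes are the flange's). Camera axes: x right, y down, z forward; pixel columns grow to the right and rows downward; lengths in m; the calibration is good to about 2 mm. A picture is of the moment at which its call begins: read the wrist's pose just before it. There is no depth.
- close_job(): hands the job in; it is judged then, once.
Trained networks look in the newest picture that a camera, given by its name, has taken for a name from the list of things; names that differ only in an ending like _2 or _b are one class to them, and where a whole thing is asked for, a point or a joint stands for the part that bears it (a point fixed in the world has none). Each returns a list of dicts, best first, with "score" (0 to 1); they miss things now and then, are a little off and sometimes report something else, mostly with a low value. They report only what shows in the picture. A call takes as long as a camera call.
- search_frame(thing, camera): "extent" ([left, top, right, bottom] in pixels, round what is visible of it).
- masks_of(thing, camera): "region" (420x560 bool, what is visible of it) and "extent" ([left, top, right, bottom] in pixels, round what is visible of it).
The state is a dict: "clock": time; "joints": joint angles; "qd": joint speeds; "joint_torque": joint torques, N m; "tcp_pos": TCP position; "orientation": TCP orientation; "contact_force": force on the tool from outside, world axes, zero at the start; "wrist_torque": the same for the moment, N m; "opening": finger opening in m; "gripper_force": force on a finger pad.
Only numpy, scipy, OpenCV 4.12 (cv2) and the standard library are available. Lean on these libraries where they do the work, as an engineer would, in place of code of your own. Each camera call takes 0.05 s, during which the arm holds its last target. There are 200 camera calls.

## Working session

There is one attempt and no reset: what is moved stays moved. The work goes in short steps, Python scripts to look and compute and a tool call to move; the robot and the scene stay as the last step left them, time stands still between calls to the robot, and variables do not carry over. Pictures are saved under pics/ and viewed, at most 14 in all, crops included, and the job is handed in when it is done.

Besides the shell and the picture viewer there is one more tool, called as name(argument=value, ...), one argument or row to a line, values as JSON. step_arm: Moves the arm, as the interface text tells. Its arguments: {"type":"object","properties":{"targets":{"type":"string"},"squeeze":{"type":"number"}},"required":["targets"]}

```bash
mkdir -p pics; ls; cat > h.py <<'E'
from cell import *
import numpy as np, cv2
def shot(n,f=None):
    s=read_state(); c=read_camera(n)
    if f: cv2.imwrite('pics/'+f,cv2.cvtColor(c['color'],cv2.COLOR_RGB2BGR))
    return s,c
E
python3 - <<'E'
from h import *
for n in ['scene','side','wrist']:
    s,c=shot(n,n+'0.png'); print(n,c['camera_matrix'].tolist(),np.round(c.get('view',c.get('mount')),4).tolist())
print({k:np.round(v,3).tolist() for k,v in s.items()})
try: print(grasp_offset)
except Exception as e: print(e)
E
```

```text
pics
scene [[506.8873969595701, 0.0, 271.4683928721954], [0.0, 506.8873969595701, 210.65172540212592], [0.0, 0.0, 1.0]] [[0.7389, -0.6734, 0.0217, -0.5378], [-0.451, -0.5182, -0.7267, 0.1707], [0.5006, 0.5272, -0.6867, 1.1385], [0.0, 0.0, 0.0, 1.0]]
side [[407.70061257372555, 0.0, 278.0197285352099], [0.0, 407.70061257372555, 206.67754544904844], [0.0, 0.0, 1.0]] [[-0.9679, -0.25, -0.0254, 0.476], [-0.0993, 0.4734, -0.8752, 0.2045], [0.2308, -0.8446, -0.4831, 0.8378], [0.0, 0.0, 0.0, 1.0]]
wrist [[331.41189621323656, 0.0, 277.03280755356235], [0.0, 331.41189621323656, 212.2010382417002], [0.0, 0.0, 1.0]] [[-0.0004, -0.9663, -0.2573, 0.0656], [1.0, -0.0001, -0.0009, 0.0005], [0.0008, -0.2573, 0.9663, -0.1429], [0.0, 0.0, 0.0, 1.0]]
{'clock': 0.1, 'joints': [0.0, 0.241, 0.004, 1.335, -0.0, 1.571], 'qd': [0.001, -0.002, 0.002, -0.001, -0.001, 0.0], 'joint_torque': [-0.0, -37.314, 25.301, 0.011, 0.0, -0.0], 'tcp_pos': [0.499, 0.0, 0.231], 'orientation': [-0.001, 0.707, 0.707, -0.001], 'contact_force': [-0.284, -0.182, 0.164], 'wrist_torque': [-0.028, 0.005, 0.036], 'gripper_force': 0.0, 'opening': 0.085}
-0.0187
```

View pics/scene0.png

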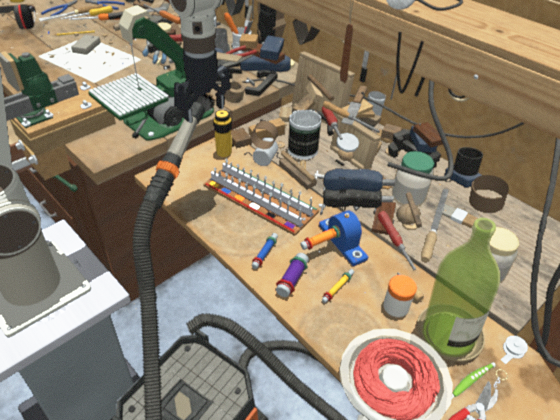

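View pics/side0.png

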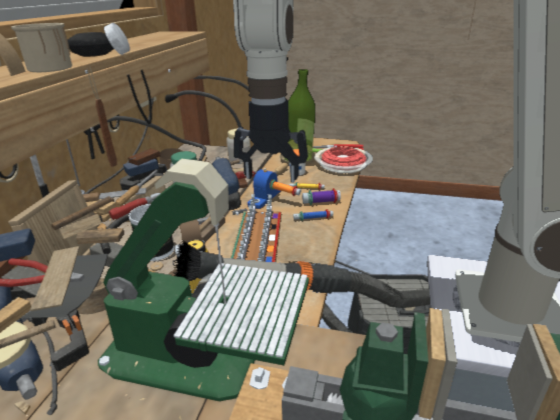

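View pics/wrist0.png

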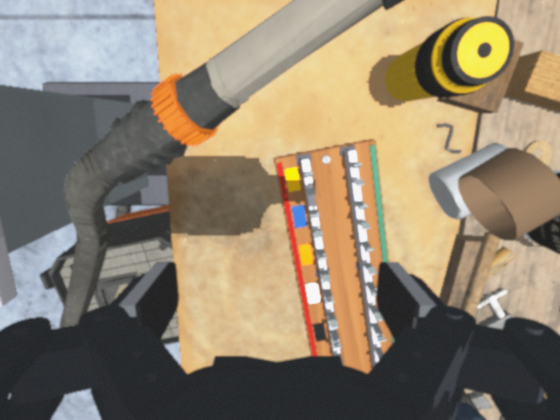

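The scene shows four gauges: yellow lies at (338,287), blue at (265,250), violet at (291,273), and orange is seized in the housing at (325,238). White and black don't appear. In the wrist view the rack has its yellow end at (290,175) and its green edge to the right, which is +x. The torch stands at (222,133) and the jar at (400,295).

```bash
cat >> h.py <<'E'
from scipy.spatial.transform import Rotation as R
def T_tool(s):
    q=s['orientation'];T=np.eye(4);T[:3,:3]=R.from_quat([q[1],q[2],q[3],q[0]]).as_matrix();T[:3,3]=s['tcp_pos'];return T
def c2w(s,c): return np.linalg.inv(c['view']) if 'view' in c else T_tool(s)@c['mount']
def ray(s,c,uv,z):
    uv=np.atleast_2d(np.array(uv,float)); M=c2w(s,c); K=c['camera_matrix']
    d=np.c_[uv,np.ones(len(uv))]@np.linalg.inv(K).T@M[:3,:3].T; o=M[:3,3]
    return o+d*((z-o[2])/d[:,2])[:,None]
Zax=dict(yellow=.010,blue=.012,orange=.052,white=.016,black=.018,violet=.020)
def axis_of(s,c,m,z):
    v,u=np.nonzero(m); p=ray(s,c,np.c_[u,v],z)[:,:2]; 
    (cx,cy),(w,h),a=cv2.minAreaRect((p*1000).astype(np.float32))
    mu=p.mean(0); e,V=np.linalg.eigh(np.cov((p-mu).T)); ax=V[:,1]; return np.r_[cx,cy],max(w,h),min(w,h),ax
def go_end(s,c,m,z):
    "signed axis toward green pixels"
    hsv=cv2.cvtColor(c['color'],cv2.COLOR_RGB2HSV); g=m&(hsv[...,0]>40)&(hsv[...,0]<85)&(hsv[...,1]>100)
    r=m&((hsv[...,0]<6)|(hsv[...,0]>174))&(hsv[...,1]>120)
    f=lambda k: ray(s,c,np.argwhere(k)[:,::-1],z)[:,:2].mean(0) if k.sum()>3 else None
    return f(g),f(r)
def gauge(s,c,cam,col,z=None):
    z=Zax[col] if z is None else z
    L=masks_of('gauge_'+col,cam)
    if not L or L[0]['score']<.3: return print(col,'none',L and L[0]['score'])
    b=L[0]; m=b['region']; ctr,l,w,ax=axis_of(s,c,m,z); g,r=go_end(s,c,m,z)
    t=(g-r) if g is not None and r is not None else None
    print(col,round(b['score'],2),b['extent'],'ctr',np.round(ctr),'LW',round(l),round(w),'yaw',round(np.degrees(np.arctan2(*ax[::-1])),1),
      'GO-NOGO',None if t is None else (np.round(t*1000),round(np.degrees(np.arctan2(t[1],t[0])),1)),'mid',None if t is None else np.round((g+r)*500))
E
python3 - <<'E'
from h import *
s,c=shot('scene')
for col in Zax: gauge(s,c,'scene',col)
for t,z in [('housing',.03),('torch',.0),('paste_jar',0.04),('rack',.02)]:
    L=masks_of(t,'scene'); b=L[0]; x0,y0,x1,y1=b['extent']; print(t,b['score'],b['extent'],np.round(ray(s,c,[[(x0+x1)/2,(y0+y1)/2],[(x0+x1)/2,y1]],z)*1000).tolist())
E
```

```text
yellow 0.84 [322.8, 272.8, 356.2, 301.6] ctr [ 514. -457.] LW 114 20 yaw -171.6 GO-NOGO (array([78., 11.]), np.float64(7.9)) mid [ 515. -457.]
blue 0.84 [255.7, 233.0, 276.1, 266.7] ctr [ 459. -269.] LW 117 22 yaw -157.6 GO-NOGO (array([71., 28.]), np.float64(21.4)) mid [ 462. -269.]
orange 0.67 [298.2, 226.6, 340.4, 251.0] ctr [ 558. -354.] LW 109 35 yaw 170.3 GO-NOGO (array([81., -9.]), np.float64(-6.2)) mid [ 568. -352.]
white 0.74 [298.5, 226.4, 340.5, 251.8] ctr [ 586. -332.] LW 110 35 yaw 169.6 GO-NOGO (array([85., -9.]), np.float64(-6.2)) mid [ 595. -331.]
black 0.67 [205.2, 160.4, 319.6, 237.8] ctr [ 582. -109.] LW 334 140 yaw 99.0 GO-NOGO None mid None
violet 0.58 [274.9, 252.2, 310.1, 296.6] ctr [ 456. -369.] LW 135 44 yaw -157.8 GO-NOGO (array([74., 29.]), np.float64(21.2)) mid [ 460. -369.]
housing 0.72 [317.0, 209.8, 368.1, 264.0] [[619.0, -374.0, 30.0], [554.0, -432.0, 30.0]]
torch 0.58 [212.5, 111.8, 229.9, 156.2] [[690.0, 192.0, 0.0], [619.0, 102.0, 0.0]]
paste_jar 0.93 [384.0, 277.6, 417.7, 319.3] [[569.0, -585.0, 40.0], [526.0, -618.0, 40.0]]
rack 0.86 [201.9, 159.0, 321.6, 234.8] [[575.0, -129.0, 20.0], [483.0, -233.0, 20.0]]
```

step_arm(
  targets="1 -42 -42 20 0; 1 -60 -80 40 0; 1 -80 -120 60 0; 1 -80 -150 70 0; 1 -80 -150 70 0; 1 -80 -150 70 0",
)

```text
clock: 1.2
tcp_pos: [0.42, -0.1535, 0.3037]
orientation: [0.003, 0.709, 0.705, 0.0]
contact_force: [0.4, 0.3, 0.5]
opening: 0.0855
gripper_force: 0.0
```

```bash
python3 - <<'E'
from h import *
s,c=shot('wrist','w1.png'); print(np.round(s['tcp_pos'],4),np.round(s['orientation'],4),np.round(s['joints'],3))
for col in ['yellow','blue','violet','orange']: gauge(s,c,'wrist',col)
E
```

```text
[ 0.42   -0.1535  0.3037] [2.500e-03 7.090e-01 7.052e-01 5.000e-04] [-3.500e-01  1.100e-01  3.300e-02  1.488e+00 -1.000e-03  1.227e+00]
yellow 0.67 [344.7, 357.3, 372.4, 369.0] ctr [ 546. -451.] LW 45 18 yaw 178.9 GO-NOGO None mid None
blue 0.79 [269.1, 240.8, 344.2, 278.0] ctr [ 458. -269.] LW 114 26 yaw -157.5 GO-NOGO (array([70., 29.]), np.float64(22.9)) mid [ 453. -269.]
violet 0.86 [257.0, 301.4, 340.3, 350.1] ctr [ 450. -371.] LW 119 49 yaw -157.2 GO-NOGO (array([73., 26.]), np.float64(19.6)) mid [ 446. -373.]
orange 0.84 [345.2, 305.8, 388.2, 334.5] ctr [ 540. -342.] LW 68 31 yaw 157.9 GO-NOGO None mid None
```

View pics/w1.png

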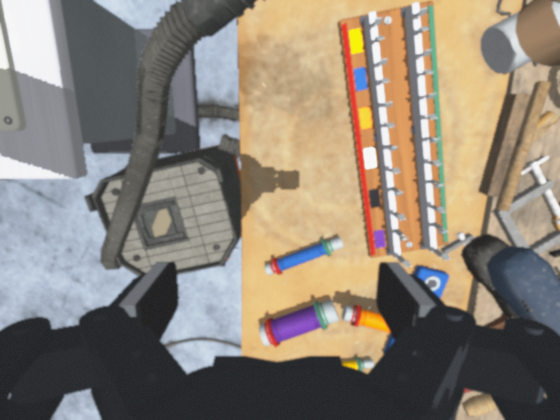

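step_arm(
  targets="1 0 0 0 7; 1 0 0 0 14; 1 0 0 0 21; 1 0 0 0 28; 1 0 0 0 35; 1 0 0 0 42; 1 0 0 0 49; 1 0 0 0 56; 1 0 0 0 63; 1 0 0 0 70; 1 0 0 0 77; 1 0 0 0 84",
)

```text
clock: 2.45
tcp_pos: [0.4201, -0.1486, 0.3005]
orientation: [-0.001, 0.048, 0.999, 0.0]
contact_force: [-0.3, -0.6, 0.2]
opening: 0.0853
gripper_force: 0.0
```

```bash
python3 -c "
from h import *
s=read_state();print(np.round(s['joints'],3),s['clock'])"
```

```text
[-0.34   0.113  0.028  1.487  0.    -0.244] 2.45
```

The picture shows blue at (303,255), violet at (298,325) and yellow partly hidden at (358,363). Orange is at (370,318), with its housing under the right finger. The rack runs from (360,15) to (400,255).

The moves allow no direct tilt, so I'll check in free space what the arm does when asked to spin past joint 6's range.

step_arm(
  targets="1 10 -15 -5 7; 1 20 -30 -10 14; 1 30 -45 -15 21; 1 40 -60 -20 28; 1 50 -75 -25 35; 1 60 -90 -30 42; 1 70 -105 -35 49; 1 80 -120 -40 56; 1 90 -135 -45 63; 1 100 -150 -50 70; 1 100 -165 -50 77; 1 100 -180 -50 84",
)

```text
clock: 3.45
tcp_pos: [0.5209, -0.3287, 0.2492]
orientation: [-0.0, -0.633, 0.774, 0.002]
contact_force: [-0.6, -0.6, 0.1]
opening: 0.0852
gripper_force: 0.0
```

step_arm(
  targets="1 0 0 0 7; 1 0 0 0 14; 1 0 0 0 21; 1 0 0 0 28; 1 0 0 0 35; 1 0 0 0 42; 1 0 0 0 49; 1 0 0 0 56; 1 0 0 0 63; 1 0 0 0 63; 1 0 0 0 63; 1 0 0 0 63",
)

```text
clock: 4.45
tcp_pos: [0.5203, -0.3291, 0.2508]
orientation: [-0.0, 0.942, -0.334, -0.0]
contact_force: [-0.1, 0.1, -0.1]
opening: 0.0857
gripper_force: 0.0
```

```bash
python3 -c "
from h import *
s=read_state();print(np.round(s['joints'],3),s['clock'],np.round(s['tcp_pos'],4),np.round(T_tool(s)[:3,:3],3).tolist())"
```

```text
[-0.564  0.474  0.393  1.49   0.    -3.024] 4.45 [ 0.5203 -0.3291  0.2508] [[0.776, -0.63, -0.001], [-0.63, -0.776, 0.001], [-0.001, 0.0, -1.0]]
```

step_arm(
  targets="1 0 0 0 7; 1 0 0 0 14; 1 0 0 0 21; 1 0 0 0 28; 1 0 0 0 35; 1 0 0 0 42; 1 0 0 0 49; 1 0 0 0 49; 1 0 0 0 49; 1 0 0 0 49",
)

```text
clock: 5.28
tcp_pos: [0.5596, -0.1954, 0.2513]
orientation: [0.077, 0.989, -0.127, -0.024]
contact_force: [-0.4, 0.3, 0.2]
opening: 0.0856
gripper_force: 0.0
```

```bash
python3 -c "
from h import *
s=read_state();print(np.round(s['joints'],3),s['clock'],np.round(s['tcp_pos'],4),np.round(T_tool(s)[:3,:3],3).tolist())"
```

```text
[-0.255  0.444  0.336  1.491 -0.159 -3.138] 5.2833 [ 0.5596 -0.1954  0.2513] [[0.967, -0.248, -0.066], [-0.255, -0.956, -0.146], [-0.027, 0.158, -0.987]]
```

step_arm(
  targets="1 0 0 0 -7; 1 0 0 0 -14; 1 0 0 0 -21; 1 0 0 0 -28; 1 0 0 0 -35; 1 0 0 0 -42; 1 0 0 0 -49; 1 0 0 0 -49; 1 0 0 0 -49",
)

```text
clock: 6.03
tcp_pos: [0.5594, -0.1966, 0.2512]
orientation: [0.06, 0.847, -0.525, -0.053]
contact_force: [0.7, 0.5, -0.1]
opening: 0.0853
gripper_force: 0.0
```

```bash
python3 -c "
from h import *
s=read_state();print(np.round(s['joints'],3),s['clock'],np.round(s['tcp_pos'],4),np.round(T_tool(s)[:3,:3],3).tolist())
from scipy.optimize import least_squares
D=np.array([[.241,.005,.5,.231],[.113,.028,.4456,.3005],[.474,.393,.6156,.2508]])
f=lambda p:np.r_[p[0]+p[1]*np.sin(D[:,0])+p[2]*np.cos(D[:,0]-D[:,1])-D[:,2],p[3]+p[1]*np.cos(D[:,0])-p[2]*np.sin(D[:,0]-D[:,1])-D[:,3]]
q=least_squares(f,[0,.4,.4,0]);print(q.x,q.cost)"
```

```text
[-0.293  0.544  0.494  1.656 -0.089 -2.319] 6.0333 [ 0.5594 -0.1966  0.2512] [[0.443, -0.883, -0.154], [-0.896, -0.442, -0.046], [-0.027, 0.158, -0.987]]
[ 0.00164067  0.4933831   0.39039778 -0.15667852] 8.313567783344872e-07
```

The commanded pose turns out to be the clamped pose the arm reached. Pushing past joint 6's limit therefore does tilt the tool, and the tilt persists afterwards. I'll model that so I can use it for the twisting.

```bash
cat > ik.py <<'E'
import numpy as np
from scipy.spatial.transform import Rotation as R
from scipy.optimize import least_squares
LO=np.array([-2.72,-1.05,-1.09,-1.99,-1.42,-3.138]);HI=np.array([2.72,1.87,1.28,2.15,1.44,3.138])
P=np.array([.0016,.4934,.3904,.12,.277]) # a,L1,L2,h,Lt
def fk(q,p=P):
    e=lambda a,t:R.from_euler(a,t)
    Rb=e('z',q[0]); pitch=q[1]-q[2]+q[3]   # 0 -> tool along +x, pi/2 -> down
    w=np.array([p[0]+p[1]*np.sin(q[1])+p[2]*np.cos(q[1]-q[2]),0,p[3]+p[1]*np.cos(q[1])-p[2]*np.sin(q[1]-q[2])])
    Rt=Rb*e('y',pitch)*e('z',q[4]*SG)*e('x',q[5])
    B=R.from_matrix([[0,0,1],[0,-1,0],[1,0,0]])   # tool z along link x
    Rt=Rt*B
    return Rb.apply(w)+Rt.apply([0,0,p[4]]),Rt
SG=1
def solve(q,pt,Rt,wp):
    f=lambda x:(lambda pr:np.r_[wp*(pr[0]-pt),(Rt*pr[1].inv()).as_rotvec()])(fk(x))
    x0=np.clip(q,LO+1e-6,HI-1e-6)
    return least_squares(f,x0,bounds=(LO,HI),xtol=1e-9,ftol=1e-9).x
def run(q,rows,wp):
    "rows: tx ty tz(mm) spin(deg)"
    p0,R0=fk(q)
    for r in rows:
        pt=p0+np.array(r[:3])/1e3; Rt=R.from_euler('z',np.radians(r[3]))*R0
        p,Rc=fk(q); d=pt-p; n=np.linalg.norm(d); d*=min(1,.0417/max(n,1e-9))
        w=(Rt*Rc.inv()).as_rotvec(); m=np.linalg.norm(w); w*=min(1,np.radians(7.16)/max(m,1e-9))
        q=solve(q,p+d,R.from_rotvec(w)*Rc,wp)
    return q
E
python3 - <<'E'
import ik; from ik import *
Q=np.array([[0,.241,.004,1.335,0,1.571],[-.564,.474,.393,1.49,0,-3.024],[-.255,.444,.336,1.491,-.159,-3.138],[-.293,.544,.494,1.656,-.089,-2.319],[-.34,.113,.028,1.487,0,-.244]])
X=np.array([[.499,0,.231],[.5203,-.3291,.2508],[.5596,-.1954,.2513],[.5594,-.1966,.2512],[.4201,-.1486,.3005]])
for sg in (1,-1):
    ik.SG=sg; g=lambda p:np.concatenate([fk(q,p)[0]-x for q,x in zip(Q,X)])
    o=least_squares(g,P); print(sg,np.round(o.x,4),o.cost,np.abs(o.fun).max())
    print(np.round(fk(Q[2],o.x)[1].as_matrix(),3).tolist())
    if sg==1 or o.cost<best: best=o.cost;bp=o.x;bs=sg
ik.SG=bs; ik.P[:]=bp
for wp in (1.5,2.2,3,5,10):
    rows=[[0,0,0,a] for a in (7,14,21,28,35,42,49,49,49,49)]
    q=run(Q[1],rows,wp); print(wp,np.round(q,3),np.round(fk(q)[0],3))
E
```

```text
1 [0.0124 0.4767 0.3828 0.1816 0.3234] 3.730516173095507e-05 0.004853899724559296
[[-0.966, 0.248, -0.067], [0.256, 0.956, -0.146], [0.028, -0.158, -0.987]]
-1 [ 0.0626  0.38    0.3504 -0.2107 -0.157 ] 0.001693644849425287 0.04008762629642271
[[-0.966, 0.257, 0.013], [0.256, 0.953, 0.16], [0.029, 0.158, -0.987]]
1.5 [-0.165  0.41   0.286  1.469 -0.145 -3.138] [ 0.56  -0.14   0.251]
2.2 [-0.381  0.484  0.385  1.515 -0.231 -3.138] [ 0.531 -0.293  0.251]
3 [-0.406  0.491  0.396  1.521 -0.239 -3.138] [ 0.525 -0.309  0.251]
5 [-0.424  0.497  0.403  1.525 -0.244 -3.138] [ 0.52  -0.32   0.251]
10 [-0.432  0.499  0.406  1.527 -0.247 -3.138] [ 0.518 -0.325  0.251]
```

```bash
sed -i 's/^P=.*/P=np.array([.0124,.4767,.3828,.1816,.3234])/; s/\[\[0,0,1\],\[0,-1,0\],\[1,0,0\]\]/[[0,0,1],[0,1,0],[-1,0,0]]/' ik.py
python3 - <<'E'
from ik import *
q1=np.array([-.564,.474,.393,1.49,0,-3.024])
for wp in (1.6,1.7,1.8,1.9,2.0):
    q=run(q1,[[0,0,0,a] for a in (7,14,21,28,35,42,49,49,49,49)],wp); print(wp,np.round(q,3),np.round(fk(q)[0],3))
q3=np.array([-.293,.544,.494,1.656,-.089,-2.319]); print(fk(q3)[1].as_matrix().round(3).tolist())
az=lambda q:np.arctan2(fk(q)[0][1],fk(q)[0][0])
for wp in (1.7,):
  for sp in (-28,-33,-38):
    q=run(q3,[[0,0,0,-7*k] for k in range(1,5)]+[[0,0,0,sp]]*2,wp); print(sp,np.round(q,3),fk(q)[1].apply([0,0,1]).round(3))
    a=az(q)
    for N in (2,3,4,5,6,7,8):
      qq=run(q,[[40*k*np.cos(a),40*k*np.sin(a),0,0] for k in range(1,N+1)],wp); print(N,np.round(qq,3),fk(qq)[0].round(3),fk(qq)[1].apply([0,0,1]).round(3))
E
```

```text
1.6 [-0.212  0.426  0.307  1.479 -0.163 -3.138] [ 0.557 -0.174  0.251]
1.7 [-0.255  0.441  0.327  1.488 -0.181 -3.138] [ 0.553 -0.204  0.251]
1.8 [-0.295  0.455  0.346  1.497 -0.197 -3.138] [ 0.547 -0.232  0.251]
1.9 [-0.331  0.467  0.362  1.505 -0.211 -3.138] [ 0.541 -0.258  0.251]
2.0 [-0.361  0.477  0.376  1.511 -0.224 -3.138] [ 0.535 -0.279  0.251]
[[0.443, -0.883, -0.154], [-0.896, -0.441, -0.046], [-0.027, 0.159, -0.987]]
-28 [-0.33   0.565  0.529  1.695 -0.021 -1.871] [-0.158  0.032 -0.987]
2 [-0.331  0.791  0.931  1.871 -0.021 -1.872] [ 0.64  -0.227  0.251] [-0.158  0.032 -0.987]
3 [-0.331  0.967  1.28   2.043 -0.022 -1.873] [ 0.676 -0.24   0.251] [-0.157  0.031 -0.987]
4 [-0.332  0.983  1.28   2.004 -0.022 -1.874] [ 0.689 -0.245  0.238] [-0.136  0.024 -0.99 ]
5 [-0.332  0.994  1.28   1.987 -0.022 -1.874] [ 0.695 -0.247  0.229] [-0.13   0.021 -0.991]
6 [-0.332  1.004  1.28   1.975 -0.022 -1.874] [ 0.699 -0.249  0.221] [-0.128  0.021 -0.992]
7 [-0.332  1.014  1.28   1.964 -0.022 -1.875] [ 0.702 -0.25   0.213] [-0.128  0.021 -0.992]
8 [-0.333  1.024  1.28   1.954 -0.022 -1.875]
[... 776 characters left out ...]
.566  0.531  1.697  0.005 -1.713] [-0.15   0.058 -0.987]
2 [-0.343  0.792  0.934  1.874  0.005 -1.712] [ 0.64  -0.227  0.251] [-0.15   0.058 -0.987]
3 [-0.343  0.967  1.28   2.044  0.005 -1.712] [ 0.676 -0.24   0.251] [-0.149  0.058 -0.987]
4 [-0.343  0.983  1.28   2.005  0.005 -1.712] [ 0.689 -0.244  0.237] [-0.128  0.051 -0.991]
5 [-0.343  0.994  1.28   1.988  0.005 -1.712] [ 0.694 -0.246  0.229] [-0.122  0.048 -0.991]
6 [-0.343  1.004  1.28   1.976  0.005 -1.712] [ 0.699 -0.248  0.221] [-0.12   0.048 -0.992]
7 [-0.343  1.015  1.28   1.966  0.005 -1.712] [ 0.702 -0.249  0.213] [-0.12   0.048 -0.992]
8 [-0.343  1.024  1.28   1.956  0.005 -1.712] [ 0.705 -0.25   0.205] [-0.12   0.048 -0.992]
```

```bash
python3 - <<'E'
from ik import *
q=np.array([-.293,.544,.494,1.656,-.089,-2.319])
q=run(q,[[-20*min(1,k/6),-130*min(1,k/6),0,-7*k] for k in range(1,13)],1.68)
for j in range(3): q=run(q,[[0,0,0,-7*k] for k in range(1,13)],1.68); print(np.round(q,3),fk(q)[0].round(3),fk(q)[1].apply([0,0,1]).round(3))
np.save('q.npy',q)
for c in (0,10,20,30):
    a=fk(q)[0]; t=np.array([-a[1],a[0]])/np.hypot(a[0],a[1])
    qq=run(q,[[c*k*t[0],c*k*t[1],0,-7*k] for k in range(1,13)],1.68); print(c,np.round(qq,3),fk(qq)[0].round(3),fk(qq)[1].apply([0,0,1]).round(3))
E
```

```text
[-0.619  0.476  0.385  1.409  0.145  0.286] [ 0.544 -0.33   0.251] [ 0.141  0.077 -0.987]
[-0.509  0.426  0.307  1.307 -0.071  1.852] [ 0.544 -0.33   0.251] [ 0.092 -0.132 -0.987]
[-0.563  0.554  0.517  1.562 -0.108  3.138] [ 0.52  -0.369  0.251] [-0.082 -0.076 -0.994]
0 [-0.949  0.544  0.487  1.614  0.185  3.138] [ 0.403 -0.461  0.251] [ 0.092  0.188 -0.978]
10 [-0.939  0.51   0.43   1.593  0.19   3.138] [ 0.4   -0.443  0.251] [ 0.093  0.193 -0.977]
20 [-0.935  0.49   0.398  1.582  0.192  3.138] [ 0.397 -0.434  0.251] [ 0.093  0.195 -0.976]
30 [-0.929  0.481  0.382  1.577  0.194  3.138] [ 0.398 -0.428  0.251] [ 0.093  0.198 -0.976]
```

step_arm(
  targets="1 -5 -22 0 -7; 1 -10 -44 0 -14; 1 -15 -66 0 -21; 1 -20 -88 0 -28; 1 -20 -110 0 -35; 1 -20 -130 0 -42; 1 -20 -130 0 -49; 1 -20 -130 0 -56; 1 -20 -130 0 -63; 1 -20 -130 0 -70; 1 -20 -130 0 -77; 1 -20 -130 0 -84",
)

```text
clock: 7.03
tcp_pos: [0.5394, -0.3264, 0.2515]
orientation: [-0.009, -0.276, 0.958, 0.08]
contact_force: [0.6, 0.2, 1.0]
opening: 0.0851
gripper_force: 0.0
```

step_arm(
  targets="1 0 0 0 -7; 1 0 0 0 -14; 1 0 0 0 -21; 1 0 0 0 -28; 1 0 0 0 -35; 1 0 0 0 -42; 1 0 0 0 -49; 1 0 0 0 -56; 1 0 0 0 -63; 1 0 0 0 -70; 1 0 0 0 -77; 1 0 0 0 -84",
)

```text
clock: 8.03
tcp_pos: [0.5391, -0.3263, 0.2517]
orientation: [0.047, 0.436, 0.896, 0.065]
contact_force: [0.2, 1.2, -0.1]
opening: 0.0854
gripper_force: 0.0
```

step_arm(
  targets="1 0 0 0 -7; 1 0 0 0 -14; 1 0 0 0 -21; 1 0 0 0 -28; 1 0 0 0 -35; 1 0 0 0 -42; 1 0 0 0 -49; 1 0 0 0 -56; 1 0 0 0 -63; 1 0 0 0 -70; 1 0 0 0 -77; 1 0 0 0 -84",
)

```text
clock: 9.03
tcp_pos: [0.5392, -0.326, 0.2519]
orientation: [0.079, 0.924, 0.375, 0.017]
contact_force: [-0.4, -0.1, -0.1]
opening: 0.0852
gripper_force: 0.0
```

step_arm(
  targets="1 0 10 0 -7; 1 0 20 0 -14; 1 0 30 0 -21; 1 0 40 0 -28; 1 0 50 0 -35; 1 0 50 0 -35",
)

```text
clock: 9.53
tcp_pos: [0.5399, -0.2744, 0.2515]
orientation: [0.08, 0.993, 0.083, -0.007]
contact_force: [-0.8, 0.4, 0.4]
opening: 0.0856
gripper_force: 0.0
```

```bash
python3 -c "
from h import *
s=read_state();print(np.round(s['joints'],3),s['clock'],np.round(s['tcp_pos'],4),np.round(T_tool(s)[:3,:3],3).tolist())"
```

```text
[-0.396  0.396  0.264  1.378 -0.148  2.575] 9.5333 [ 0.5399 -0.2744  0.2515] [[0.986, 0.165, -0.001], [0.163, -0.974, -0.16], [-0.027, 0.157, -0.987]]
```

step_arm(
  targets="1 0 0 0 -7; 1 0 0 0 -14; 1 0 0 0 -21; 1 0 0 0 -28; 1 0 0 0 -35; 1 0 0 0 -42; 1 0 0 0 -49; 1 0 0 0 -56; 1 0 0 0 -63; 1 0 0 0 -70; 1 0 0 0 -77",
)

```text
clock: 10.45
tcp_pos: [0.4813, -0.3599, 0.2516]
orientation: [-0.001, 0.951, -0.309, -0.024]
contact_force: [0.0, 0.4, 0.3]
opening: 0.0854
gripper_force: 0.0
```

```bash
python3 -c "
from h import *
s=read_state();print(np.round(s['joints'],3),s['clock'],np.round(s['tcp_pos'],4),np.round(T_tool(s)[:3,:3],3).tolist())
from ik import *
q=run(np.array([-.396,.396,.264,1.378,-.148,2.575]),[[0,0,0,-7*k] for k in range(1,12)],1.68);print(q.round(3),fk(q)[0].round(3))
"
```

```text
[-0.635  0.482  0.405  1.54  -0.014  3.135] 10.45 [ 0.4813 -0.3599  0.2516] [[0.808, -0.587, -0.045], [-0.587, -0.809, 0.016], [-0.046, 0.014, -0.999]]
[-6.410e-01  4.630e-01  3.770e-01  1.533e+00  3.000e-03  3.138e+00] [ 0.474 -0.353  0.252]
```

The model predicts the tilting well, so twisting is feasible. The tool is nearly vertical again, with 0.047 rad of tilt left. Next I'll measure the gauges.

```bash
python3 - <<'E'
from h import *
s,c=shot('wrist','w2.png')
for col in ['yellow','blue','violet','orange']: gauge(s,c,'wrist',col)
E
```

```text
yellow 0.57 [291.2, 50.8, 365.9, 140.5] ctr [ 511. -456.] LW 115 23 yaw -172.5 GO-NOGO (array([76.,  9.]), np.float64(7.1)) mid [ 508. -457.]
blue 0.7 [184.1, 205.2, 273.1, 262.0] ctr [ 457. -268.] LW 118 29 yaw -158.3 GO-NOGO (array([70., 29.]), np.float64(22.3)) mid [ 454. -270.]
violet 0.55 [249.7, 153.9, 348.1, 226.4] ctr [ 448. -371.] LW 122 46 yaw -158.2 GO-NOGO (array([76., 22.]), np.float64(16.5)) mid [ 447. -375.]
orange 0.97 [189.1, 71.6, 250.8, 173.5] ctr [ 557. -351.] LW 96 31 yaw 166.5 GO-NOGO (array([ 75., -17.]), np.float64(-12.8)) mid [ 563. -352.]
```

View pics/w2.png

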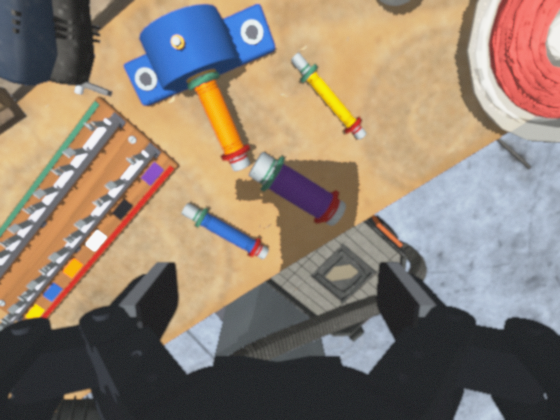

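The view shows blue at (228,232), violet at (298,190), yellow at (330,95) and orange at (222,125), entering the housing at (200,80). The rack's -y end has corners at about (177,165) on the red side and (98,99) on the green side.

```bash
python3 - <<'E'
from h import *
s,c=shot('wrist')
img=c['color'].astype(int); M=masks_of('rack','wrist'); print(M[0]['score'],M[0]['extent'])
hsv=cv2.cvtColor(c['color'],cv2.COLOR_RGB2HSV); roi=np.zeros(hsv.shape[:2],bool); x0,y0,x1,y1=map(int,M[0]['extent']); roi[max(0,y0-5):y1+5,max(0,x0-5):x1+5]=1
roi&=cv2.dilate(M[0]['region'].astype(np.uint8),np.ones((7,7)))>0
red=roi&((hsv[...,0]<5)|(hsv[...,0]>175))&(hsv[...,1]>190)&(hsv[...,2]>120); gr=roi&(hsv[...,0]>60)&(hsv[...,0]<90)&(hsv[...,1]>100)
for n,m in (('red',red),('green',gr)):
    p=ray(s,c,np.argwhere(m)[:,::-1],.010)[:,:2]*1000; mu=p.mean(0);e,V=np.linalg.eigh(np.cov((p-mu).T));a=V[:,1]*np.sign(V[1,1]); t=(p-mu)@a; n_=(p-mu)@V[:,0]
    print(n,m.sum(),mu.round(1),'yaw of y-axis',np.degrees(np.arctan2(a[1],a[0])).round(2),'lo end',(mu+a*np.percentile(t,0.5)).round(1),'hi',(mu+a*np.percentile(t,99.5)).round(1),'thick',np.percentile(n_,[2,98]).round(1))
print(ray(s,c,[[177,165],[98,99]],.010).round(4))
# w1 corners
s1=dict(tcp_pos=[.42,-.1535,.3037],orientation=[.0025,.709,.7052,.0005]); p=ray(s1,c,[[342,22],[373,255],[446,247],[432,3]],.010)*1000; print(p.round(0)[:,:2].tolist(), [np.linalg.norm(p[i]-p[i-1]).round() for i in range(4)])
E
```

```text
0.57 [0.0, 98.8, 180.5, 329.5]
red 698 [ 532.9 -145. ] yaw of y-axis 100.64 lo end [ 555.5 -265.4] hi [5.056e+02 2.000e-01] thick [-2.1  2. ]
green 434 [ 638.6 -153. ] yaw of y-axis 100.63 lo end [ 656.  -245.7] hi [618.2 -44.2] thick [-1.4  1.5]
[[ 0.5542 -0.2725  0.01  ]
 [ 0.6585 -0.2513  0.01  ]]
[[498.0, 26.0], [556.0, -270.0], [658.0, -259.0], [602.0, 45.0]] [np.float64(106.0), np.float64(302.0), np.float64(103.0), np.float64(309.0)]
```

```bash
python3 - <<'E'
from h import *
c=dict(camera_matrix=np.array([[331.412,0,277.033],[0,331.412,212.201],[0,0,1]]),mount=np.array([[-0.0004,-0.9663,-0.2573,0.0656],[1,-.0001,-.0009,.0005],[.0008,-.2573,.9663,-.1429],[0,0,0,1]]))
s1=dict(tcp_pos=[.42,-.1535,.3037],orientation=[.0025,.709,.7052,.0005])
im=cv2.cvtColor(cv2.imread('pics/w1.png'),cv2.COLOR_BGR2HSV).astype(int); H,S,V=[im[...,i] for i in range(3)]
rng=dict(yellow=((H>22)&(H<34)&(S>170),(355,41)),blue=((H>105)&(H<120)&(S>140),(360,78)),orange=((H>14)&(H<22)&(S>200)&(V>180),(365,118)),white=((S<40)&(V>200),(369,158)),black=((V<60),(374,199)),violet=((H>125)&(H<150)&(S>80),(378,239)))
Y=dict(yellow=128,blue=85,orange=38,white=-13,black=-68,violet=-127)
a=np.radians(10.64);ux=np.array([np.cos(a),np.sin(a)]);uy=np.array([-ux[1],ux[0]])
for k,(m,(u,v)) in rng.items():
    w=np.zeros_like(m);w[v-12:v+13,u-10:u+11]=1; q=np.argwhere(m&w)[:,::-1]
    p=ray(s1,c,[q.mean(0)],.0105)[0,:2]*1000; print(k,len(q),q.mean(0).round(1),p.round(1),"x'",(p@ux).round(1),"y'-Y",(p@uy-Y[k]).round(1))
E
```

```text
yellow 295 [355.6  40.7] [516.2   7. ] x' 508.7 y'-Y -216.4
blue 189 [360.2  78.4] [524.3 -35.2] x' 508.8 y'-Y -216.4
orange 1 [369. 108.] [537.4 -70. ] x' 515.3 y'-Y -206.1
white 249 [369.6 157.5] [ 542.3 -131.8] x' 508.7 y'-Y -216.7
black 0 [nan nan] [nan nan] x' nan y'-Y nan
violet 157 [379.3 238.3] [ 563.4 -243.6] x' 508.7 y'-Y -216.4<stdin>:10: RuntimeWarning: Mean of empty slice.
  ret = um.true_divide(
```

Rack fit: centre (578.7, -111.5) mm, yaw 10.64°, and the tabs agree to 0.2 mm. I'll take blue first.

step_arm(
  targets="0.6 -3 10 -20 6.5; 0.6 -6 20 -40 13; 0.6 -9 30 -60 19.5; 0.6 -12 40 -80 26; 0.6 -15 50 -100 32.5; 0.6 -18 60 -120 39; 0.6 -21 70 -140 45.5; 0.6 -24 80 -160 52; 0.6 -27 90 -180 58; 0.6 -27 90 -200 58; 0.6 -27 90 -200 58; 0.6 -27 90 -200 58",
  squeeze=100,
)

```text
clock: 11.8
tcp_pos: [0.4545, -0.2678, 0.0509]
orientation: [0.011, 0.981, 0.19, -0.022]
contact_force: [0.3, 0.4, 0.8]
opening: 0.0512
gripper_force: 0.0
```

```bash
python3 - <<'E'
from h import *
s,c=shot('wrist'); print(np.round(s['tcp_pos'],4),np.round(T_tool(s)[:3,:3],3).tolist(),np.round(s['joints'],3))
gauge(s,c,'wrist','blue')
E
```

```text
[ 0.4545 -0.2678  0.0509] [[0.927, 0.374, -0.04], [0.373, -0.927, -0.03], [-0.048, 0.013, -0.999]] [-0.506  0.456 -0.186  0.949 -0.045  2.253]
blue 0.56 [257.6, 134.4, 309.2, 327.0] ctr [ 455. -270.] LW 119 27 yaw -158.1 GO-NOGO (array([73., 29.]), np.float64(21.8)) mid [ 452. -271.]
```

step_arm(
  targets="0.6 -1 -2 -30 0; 0.6 -1 -2 -47 0; 0.6 -1 -2 -47 0; 0 -1 -2 -47 0; 0 -1 -2 -47 0; 0 -1 -2 -47 0; 0 -1 -2 -47 0; 0 -1 -2 -47 0; 0 -1 -2 -47 0; 0 -1 -2 -42 0; 0 -1 -2 -30 0; 0 -1 -2 -10 0",
)

```text
clock: 12.9
tcp_pos: [0.4521, -0.27, 0.0405]
orientation: [0.01, 0.982, 0.189, -0.023]
contact_force: [0.5, -0.6, -2.5]
opening: 0.0142
gripper_force: 98.0
```

step_arm(
  targets="0 0 5 25 0; 0 10 30 50 -2; 0 25 60 50 -4; 0 40 95 50 -6; 0 55 130 50 -8; 0 70 165 50 -10; 0 90 200 50 -11.5; 0 105 230 50 -11.5; 0 111 242 50 -11.5; 0 111 242 50 -11.5; 0 111 242 50 -11.5; 0 111 242 50 -11.5",
)

```text
clock: 13.9
tcp_pos: [0.564, -0.0298, 0.0914]
orientation: [0.01, 0.996, 0.09, -0.023]
contact_force: [-0.6, 0.1, -2.3]
opening: 0.0142
gripper_force: 98.2
```

```bash
python3 - <<'E'
from h import *
s,c=shot('wrist','w3.png'); print(np.round(s['tcp_pos'],4),np.round(T_tool(s)[:3,:3],3).tolist(),s['opening'])
for z in (.095,.1): gauge(s,c,'wrist','blue',z)
E
```

```text
[ 0.564  -0.0298  0.0914] [[0.983, 0.179, -0.044], [0.178, -0.984, -0.023], [-0.048, 0.015, -0.999]] 0.014175765956885253
blue 0.86 [247.0, 138.9, 315.5, 366.5] ctr [569. -29.] LW 110 28 yaw -169.7 GO-NOGO (array([78., 14.]), np.float64(10.2)) mid [560. -30.]
blue 0.86 [247.0, 138.9, 315.5, 366.5] ctr [572. -28.] LW 106 27 yaw -169.7 GO-NOGO (array([75., 14.]), np.float64(10.2)) mid [562. -30.]
```

View pics/w3.png

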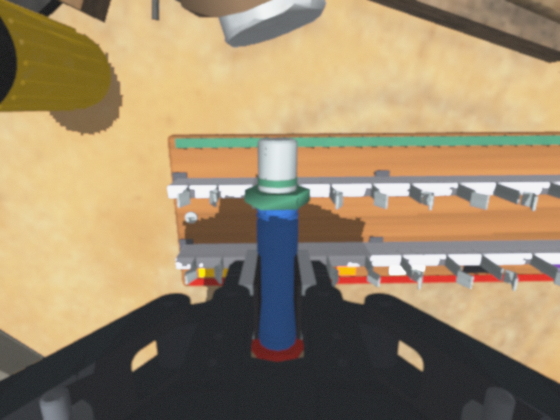

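step_arm(
  targets="0 2 2 -10 0; 0 2 2 -20 0; 0 2 2 -28 0; 0 2 2 -33 0; 0 2 2 -37 0; 0 2 2 -40 0; 0 2 2 -43 0; 0 2 2 -46 0",
)

```text
clock: 14.72
tcp_pos: [0.5676, -0.0274, 0.046]
orientation: [0.01, 0.996, 0.09, -0.022]
contact_force: [-0.8, -2.2, 2.8]
opening: 0.0142
gripper_force: 98.7
```

step_arm(
  targets="0 0 0 -3 0; 0 0 0 -6 0; 0 0 0 -8 0; 0 0 0 -8 0",
)

```text
clock: 15.05
tcp_pos: [0.567, -0.0274, 0.0377]
orientation: [0.01, 0.996, 0.09, -0.022]
contact_force: [0.6, -3.3, -0.0]
opening: 0.0144
gripper_force: 99.1
```

```bash
python3 - <<'E'
from h import *
s=read_state();print(np.round(s['tcp_pos'],4),s['contact_force'],s['opening'])
E
```

```text
[ 0.567  -0.0274  0.0377] [ 0.59616424 -3.26900158 -0.0394224 ] 0.014387912931822787
```

step_arm(
  targets="0 0 0 -2 0; 0 0 0 -2 0",
)

```text
clock: 15.22
tcp_pos: [0.567, -0.0274, 0.0375]
orientation: [0.01, 0.996, 0.09, -0.022]
contact_force: [-3.0, -2.8, 11.1]
opening: 0.0138
gripper_force: 100.4
```

step_arm(
  targets="0 0 0 -2 0; 0 0 0 -2 0",
)

```text
clock: 15.38
tcp_pos: [0.5671, -0.0274, 0.0374]
orientation: [0.01, 0.996, 0.09, -0.021]
contact_force: [-8.2, -2.2, 22.0]
opening: 0.0141
gripper_force: 101.7
```

step_arm(
  targets="0.4 0 0 2 0; 0.4 0 0 4 0; 0.4 0 0 4 0; 0.4 0 0 30 0; 0.4 0 0 65 0; 0.6 0 -30 85 0; 0.6 -10 -70 85 2; 0.6 -25 -110 85 4; 0.6 -40 -150 85 6; 0.6 -60 -190 85 8; 0.6 -80 -225 85 10; 0.6 -95 -265 85 10",
)

```text
clock: 16.38
tcp_pos: [0.4718, -0.2878, 0.1178]
orientation: [0.01, 0.984, 0.177, -0.022]
contact_force: [0.7, -0.4, 0.3]
opening: 0.051
gripper_force: 0.0
```

step_arm(
  targets="0.7 -13 -40 0 0; 0.7 -26 -80 -20 0; 0.7 -26 -81 -40 0; 0.7 -26 -81 -40 0; 0.7 -26 -81 -40 0",
)

```text
clock: 16.8
tcp_pos: [0.446, -0.3674, 0.0765]
orientation: [0.009, 0.984, 0.176, -0.023]
contact_force: [-0.2, -0.4, 1.0]
opening: 0.0596
gripper_force: 0.0
```

```bash
python3 - <<'E'
from h import *
s,c=shot('wrist'); print(np.round(s['tcp_pos'],4),np.round(T_tool(s)[:3,:3],3).tolist(),np.round(s['joints'],3),s['opening'])
gauge(s,c,'wrist','violet')
s,c=shot('side'); gauge(s,c,'side','blue',.043); gauge(s,c,'side','violet')
E
```

```text
[ 0.446  -0.3674  0.0765] [[0.937, 0.346, -0.042], [0.346, -0.938, -0.026], [-0.048, 0.01, -0.999]] [-0.665  0.513 -0.013  1.062 -0.046  2.124] 0.05961275359892179
violet 0.78 [242.7, 129.2, 321.0, 314.3] ctr [ 447. -372.] LW 125 46 yaw -158.1 GO-NOGO (array([75., 29.]), np.float64(21.5)) mid [ 444. -373.]
blue 0.76 [223.6, 244.2, 273.7, 255.0] ctr [570. -24.] LW 114 45 yaw -168.9 GO-NOGO None mid None
violet 0.69 [303.6, 187.6, 340.2, 204.6] ctr [ 450. -374.] LW 122 93 yaw -149.9 GO-NOGO None mid None
```

step_arm(
  targets="0.7 -1.5 -5.5 -30 1.5; 0.7 -1.5 -5.5 -60 1.5; 0.7 -1.5 -5.5 -70 1.5; 0.7 -1.5 -5.5 -70 1.5; 0 -1.5 -5.5 -70 1.5; 0 -1.5 -5.5 -70 1.5; 0 -1.5 -5.5 -70 1.5; 0 -1.5 -5.5 -70 1.5; 0 -1.5 -5.5 -70 1.5; 0 -1.5 -5.5 -65 1.5; 0 -1.5 -5.5 -45 1.5; 0 -1.5 -5.5 -10 1.5",
)

```text
clock: 18.05
tcp_pos: [0.4429, -0.3716, 0.0651]
orientation: [0.008, 0.982, 0.189, -0.025]
contact_force: [0.6, -0.5, -4.1]
opening: 0.0307
gripper_force: 99.6
```

step_arm(
  targets="0 0 20 20 0; 0 5 50 40 -2; 0 15 85 40 -4; 0 30 115 40 -6; 0 60 130 40 -8; 0 95 137 40 -11; 0 130 137 40 -11; 0 158 137 40 -11; 0 158 137 40 -11; 0 158 137 40 -11; 0 158 137 40 -11",
)

```text
clock: 18.97
tcp_pos: [0.603, -0.2368, 0.1077]
orientation: [0.009, 0.995, 0.094, -0.024]
contact_force: [-1.7, -0.2, -3.5]
opening: 0.0309
gripper_force: 99.9
```

```bash
python3 - <<'E'
from h import *
s,c=shot('wrist'); print(np.round(s['tcp_pos'],4),np.round(T_tool(s)[:3,:3],3).tolist(),s['opening'],s['contact_force'])
gauge(s,c,'wrist','violet',s['tcp_pos'][2]+.012)
E
```

```text
[ 0.603  -0.2368  0.1077] [[0.981, 0.188, -0.045], [0.187, -0.982, -0.023], [-0.049, 0.014, -0.999]] 0.03088684134814185 [-1.6500236  -0.16933907 -3.48875995]
violet 0.64 [221.6, 134.0, 336.5, 361.2] ctr [ 613. -234.] LW 105 45 yaw -168.9 GO-NOGO (array([69., 13.]), np.float64(10.5)) mid [ 605. -236.]
```

step_arm(
  targets="0 -1 0 -15 0; 0 -1 0 -30 0; 0 -1 0 -40 0; 0 -1 0 -45 0; 0 -1 0 -49 0; 0 -1 0 -52 0; 0 -1 0 -55 0; 0 -1 0 -58 0; 0 -1 0 -61 0; 0 -1 0 -64 0; 0 -1 0 -67 0; 0 -1 0 -69 0",
)

```text
clock: 20.07
tcp_pos: [0.6035, -0.2372, 0.0416]
orientation: [0.01, 0.995, 0.094, -0.022]
contact_force: [-6.0, 2.8, 20.3]
opening: 0.0305
gripper_force: 102.6
```

step_arm(
  targets="0 0 0 -2 0; 0 0 0 -4 0; 0 0 0 -4 0",
)

```text
clock: 20.32
tcp_pos: [0.6035, -0.2372, 0.0415]
orientation: [0.01, 0.995, 0.094, -0.021]
contact_force: [-9.6, 3.6, 27.6]
opening: 0.0308
gripper_force: 103.7
```

step_arm(
  targets="0.6 0 0 3 0; 0.6 0 0 6 0; 0.6 0 0 6 0; 0.6 0 0 30 0; 0.6 0 0 70 0; 0.6 -30 0 90 0; 0.6 -60 0 90 0; 0.6 -90 0 90 0; 0.6 -90 0 90 0; 0.6 -90 0 90 0",
)

```text
clock: 21.15
tcp_pos: [0.511, -0.2367, 0.1248]
orientation: [0.009, 0.995, 0.094, -0.023]
contact_force: [0.7, -0.0, 0.2]
opening: 0.0511
gripper_force: 0.0
```

```bash
python3 - <<'E'
from h import *
s,c=shot('scene'); a=c['color'][150:250,195:335]; s2,d=shot('side'); b=d['color'][185:275,215:305]; s3,e=shot('wrist'); print(s3['tcp_pos'])
im=np.zeros((600,800,3),np.uint8)
im[:400,:400]=0
A=cv2.resize(a,(560,400),interpolation=cv2.INTER_CUBIC); im[:400,:560]=A
B=cv2.resize(b,(240,240),interpolation=cv2.INTER_CUBIC); im[:240,560:]=B
C=cv2.resize(e['color'][100:350,150:420],None,fx=.8,fy=.8); im[400:600,:216]=C
im[250:560,380+0:780]=cv2.resize(e['color'][:,:],(400,310)) 
cv2.imwrite('pics/m1.png',cv2.cvtColor(im,cv2.COLOR_RGB2BGR))
gauge(s3,e,'wrist','violet',.051); gauge(s3,e,'wrist','violet',.055)
E
```

```text
[ 0.51387442 -0.23726495  0.12528961]
violet 0.92 [264.9, 2.2, 346.9, 167.6] ctr [ 597. -238.] LW 95 46 yaw -169.2 GO-NOGO (array([75., 22.]), np.float64(16.2)) mid [ 604. -233.]
violet 0.92 [264.9, 2.2, 346.9, 167.6] ctr [ 597. -238.] LW 94 45 yaw -169.2 GO-NOGO (array([73., 21.]), np.float64(16.2)) mid [ 604. -232.]
```

View pics/m1.png

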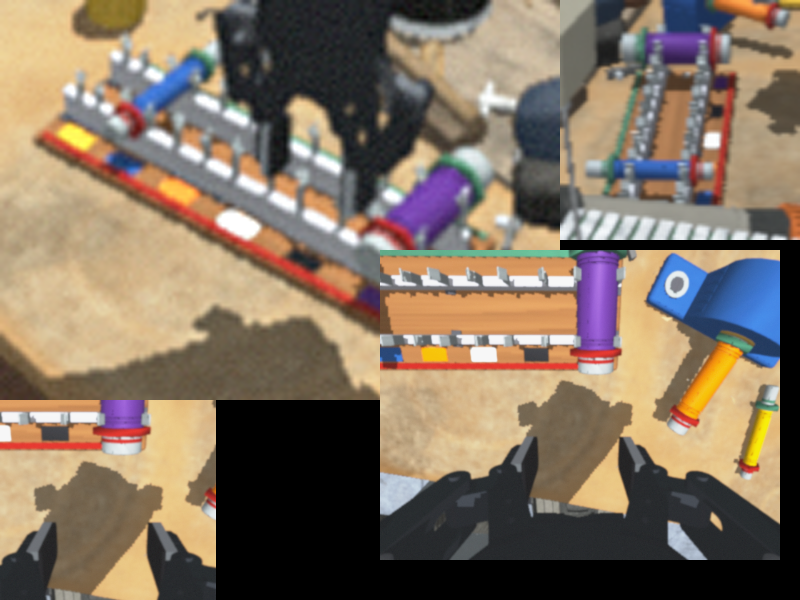

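The mosaic shows blue and violet both seated in their clips, GO end to the green edge. Yellow lies near (757,430). I'll fetch it next.

step_arm(
  targets="0.5 -10 -40 0 0; 0.5 -10 -80 0 -1; 0.5 -10 -120 0 -2; 0.5 -8 -160 0 -3.3; 0.5 -6 -200 -10 -3.3; 0.5 -5 -220 -50 -3.3; 0.5 -5 -220 -70 -3.3; 0.5 -5 -220 -70 -3.3; 0.5 -5 -220 -70 -3.3",
)

```text
clock: 22.15
tcp_pos: [0.5071, -0.456, 0.0529]
orientation: [0.007, 0.998, 0.066, -0.025]
contact_force: [0.2, -0.1, -0.6]
opening: 0.0424
gripper_force: 0.0
```

```bash
python3 - <<'E'
from h import *
s,c=shot('wrist'); print(np.round(s['tcp_pos'],4),np.round(T_tool(s)[:3,:3],3).tolist(),np.round(s['joints'],3),s['opening'])
gauge(s,c,'wrist','yellow'); gauge(s,c,'wrist','orange')
# triangulate seated gauges with scene+side mask centre lines
sc,C=shot('scene'); MA={k:masks_of('gauge_'+k,'scene')[0] for k in('blue','violet')}
sd,D=shot('side'); MB={k:masks_of('gauge_'+k,'side')[0] for k in('blue','violet')}
def line(cam,m):
    v,u=np.nonzero(m); p=np.c_[u,v].astype(float); mu=p.mean(0); e,V=np.linalg.eigh(np.cov((p-mu).T)); return mu,V[:,1]
for k,z in (('blue',.043),('violet',.051)):
    for cc,mm in ((C,MA),(D,MB)):
        mu,d=line(cc,mm[k]['region']); 
        # y' at centre line for hypothetical heights
        print(k,mm[k]['score'],[ (z+dz, (ray(None,cc,[mu],z+dz)[0,:2]*1000).round(1).tolist()) for dz in (-.004,0,.004,.008)])
E
```

```text
[ 0.5071 -0.456   0.0529] [[0.99, 0.131, -0.048], [0.131, -0.991, -0.017], [-0.05, 0.011, -0.999]] [-0.713  0.734  0.321  1.183 -0.044  2.298] 0.04244118686291098
yellow 0.77 [259.5, 125.2, 300.9, 315.6] ctr [ 510. -457.] LW 117 23 yaw -172.5 GO-NOGO (array([77., 10.]), np.float64(7.3)) mid [ 507. -457.]
orange 0.73 [0.1, 0.0, 102.8, 238.6] ctr [ 556. -353.] LW 97 34 yaw 167.9 GO-NOGO (array([ 75., -13.]), np.float64(-10.0)) mid [ 562. -352.]
blue 0.56 [(0.03899999999999999, [572.8, -22.3]), (0.043, [569.8, -26.2]), (0.047, [566.7, -30.1]), (0.051, [563.7, -34.0])]
blue 0.9 [(0.03899999999999999, [573.3, -29.6]), (0.043, [571.2, -24.1]), (0.047, [569.2, -18.6]), (0.051, [567.1, -13.2])]
violet 0.87 [(0.047, [611.0, -234.1]), (0.051, [607.8, -237.0]), (0.05499999999999999, [604.5, -239.9]), (0.059, [601.3, -242.9])]
violet 0.51 [(0.047, [627.5, -363.0]), (0.051, [625.1, -355.1]), (0.05499999999999999, [622.6, -347.1]), (0.059, [620.1, -339.2])]
```

step_arm(
  targets="0.5 0 -1 -30 0; 0.5 0 -1 -49 0; 0.5 0 -1 -49 0; 0 0 -1 -49 0; 0 0 -1 -49 0; 0 0 -1 -49 0; 0 0 -1 -49 0; 0 0 -1 -49 0; 0 0 -1 -44 0; 0 0 -1 -20 0; 0 0 10 20 0; 0 0 30 55 0",
)

```text
clock: 23.6
tcp_pos: [0.5068, -0.428, 0.1105]
orientation: [0.008, 0.998, 0.064, -0.024]
contact_force: [1.7, -1.1, -1.7]
opening: 0.0093
gripper_force: 98.3
```

step_arm(
  targets="0 0 40 15 0; 0 0 80 15 0; 0 0 120 15 0; 0 0 160 15 0; 0 0 200 15 0; 0 5 240 15 0; 0 15 280 15 1; 0 25 320 15 2; 0 35 360 15 3.3; 0 42 400 5 3.3; 0 48 430 -5 3.3; 0 48 441 -15 3.3",
)

```text
clock: 24.6
tcp_pos: [0.5572, 0.0186, 0.0956]
orientation: [0.009, 0.995, 0.097, -0.021]
contact_force: [0.2, -0.4, -1.2]
opening: 0.0094
gripper_force: 98.5
```

step_arm(
  targets="0 0 0 0 0; 0 0 0 0 0",
)

```text
clock: 24.77
tcp_pos: [0.555, 0.0142, 0.0947]
orientation: [0.01, 0.995, 0.095, -0.024]
contact_force: [0.6, -1.1, -2.4]
opening: 0.0096
gripper_force: 98.5
```

```bash
python3 - <<'E'
from h import *
s,c=shot('wrist'); print(np.round(s['tcp_pos'],4),np.round(T_tool(s)[:3,:3],3).tolist(),s['opening'],s['contact_force'])
gauge(s,c,'wrist','yellow',s['tcp_pos'][2]+.005)
E
```

```text
[0.555  0.0142 0.0947] [[0.981, 0.189, -0.045], [0.188, -0.982, -0.024], [-0.049, 0.015, -0.999]] 0.00958890943782081 [ 0.60289706 -1.11191858 -2.43865963]
yellow 0.87 [250.7, 135.0, 307.0, 359.6] ctr [561.  16.] LW 110 22 yaw -169.1 GO-NOGO (array([77., 15.]), np.float64(10.9)) mid [554.  14.]
```

step_arm(
  targets="0 0 0 -20 0; 0 0 0 -35 0; 0 0 0 -42 0; 0 0 0 -45 0; 0 0 0 -48 0; 0 0 0 -51 0; 0 0 0 -54 0; 0 0 0 -57 0; 0 0 0 -59 0; 0 0 0 -61 0; 0 0 0 -61 0",
)

```text
clock: 25.78
tcp_pos: [0.5571, 0.0138, 0.039]
orientation: [0.01, 0.995, 0.094, -0.021]
contact_force: [-8.4, -0.5, 23.7]
opening: 0.0092
gripper_force: 101.7
```

step_arm(
  targets="0 0 0 -2 0; 0 0 0 -2 0",
)

```text
clock: 25.95
tcp_pos: [0.5572, 0.0137, 0.0388]
orientation: [0.01, 0.995, 0.094, -0.02]
contact_force: [-11.0, -1.6, 33.3]
opening: 0.009
gripper_force: 102.9
```

step_arm(
  targets="0.35 0 0 3 0; 0.35 0 0 6 0; 0.35 0 0 6 0; 0.35 0 0 30 0; 0.35 0 0 70 0; 0.35 -10 -40 100 -3; 0.35 -20 -80 140 -10; 0.35 -30 -120 160 -17; 0.35 -35 -160 160 -24; 0.35 -40 -200 160 -24; 0.35 -40 -240 160 -24; 0.35 -40 -280 160 -24",
)

```text
clock: 26.95
tcp_pos: [0.5159, -0.2515, 0.1926]
orientation: [0.005, 0.993, -0.115, -0.024]
contact_force: [0.4, 1.2, -0.1]
opening: 0.0298
gripper_force: 0.0
```

```bash
python3 - <<'E'
from h import *
s,w=shot('wrist'); print(np.round(s['tcp_pos'],4),np.round(T_tool(s)[:3,:3],3).tolist(),np.round(s['joints'],3))
gauge(s,w,'wrist','orange')
W=masks_of('housing','wrist'); print(W[0]['score'],W[0]['extent'])
sc,C=shot('scene'); A=masks_of('gauge_yellow','scene')[0]; sd,D=shot('side'); B=masks_of('gauge_yellow','side')[0]
for cc,m in ((C,A),(D,B)):
    v,u=np.nonzero(m['region']); mu=np.r_[u.mean(),v.mean()]; print('yellow',m['score'],[(ray(None,cc,[mu],z)[0,:2]*1000).round(1).tolist() for z in (.037,.041,.045)])
E
```

```text
[ 0.5159 -0.2515  0.1926] [[0.973, -0.228, -0.048], [-0.228, -0.974, -0.004], [-0.046, 0.015, -0.999]] [-0.441  0.439  0.187  1.36  -0.024  2.931]
orange 0.85 [357.4, 54.3, 409.4, 178.6] ctr [ 557. -349.] LW 96 31 yaw 164.2 GO-NOGO (array([ 74., -21.]), np.float64(-16.3)) mid [ 563. -350.]
0.68 [285.2, 0.0, 470.6, 65.8]
yellow 0.55 [[565.3, -343.9], [562.3, -346.3], [559.3, -348.7]]
yellow 0.55 [[543.8, 2.3], [542.0, 7.5], [540.1, 12.7]]
```

step_arm(
  targets="0.5 13 -33 -30 0; 0.5 26 -66 -60 0; 0.5 39 -97 -90 0; 0.5 39 -97.5 -120 -0.5; 0.5 39 -97.5 -140 -0.5; 0.5 39 -97.5 -156 -0.5; 0.5 39 -97.5 -156 -0.5",
  squeeze=120,
)

```text
clock: 27.88
tcp_pos: [0.5529, -0.3436, 0.0311]
orientation: [0.003, 0.993, -0.118, -0.028]
contact_force: [-1.3, 0.6, -1.0]
opening: 0.0423
gripper_force: 0.0
```

```bash
python3 - <<'E'
from h import *
s,w=shot('wrist','w4.png'); print(np.round(s['tcp_pos'],4),np.round(T_tool(s)[:3,:3],3).tolist(),np.round(s['joints'],3),s['contact_force'])
gauge(s,w,'wrist','orange')
E
```

```text
[ 0.5529 -0.3436  0.0311] [[0.971, -0.234, -0.057], [-0.234, -0.972, 0.002], [-0.055, 0.012, -0.998]] [-0.543  0.713  0.218  1.126 -0.028  2.836] [-1.26185077  0.55792414 -1.02321036]
orange 0.66 [255.4, 182.5, 331.6, 362.8] ctr [ 557. -350.] LW 80 31 yaw 165.1 GO-NOGO (array([ 68., -18.]), np.float64(-15.0)) mid [ 560. -351.]
```

View pics/w4.png

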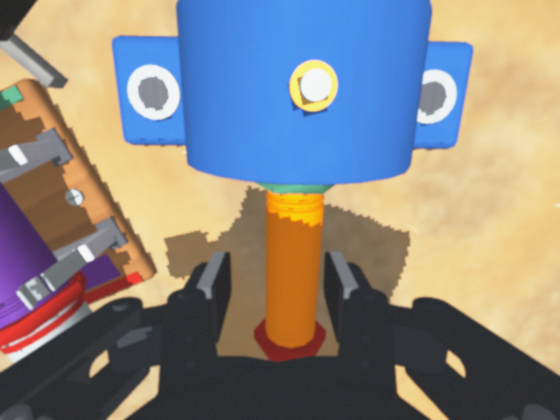

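The fingers straddle the orange handle at columns 268–320, clear of the housing. Close on it.

step_arm(
  targets="0.5 0 0 0 0; 0.5 0 0 0 0; 0 0 0 0 0; 0 0 0 0 0; 0 0 0 0 0; 0 0 0 0 0; 0 0 0 0 0",
)

```text
clock: 28.57
tcp_pos: [0.5559, -0.3488, 0.0381]
orientation: [0.006, 0.993, -0.12, -0.023]
contact_force: [-1.2, -4.1, 5.1]
opening: 0.0177
gripper_force: 117.3
```

```bash
python3 - <<'E'
from h import *
s=read_state(); print(np.round(s['tcp_pos'],4),np.round(T_tool(s)[:3,:3],3).tolist(),np.round(s['joints'],4),s['contact_force'],s['wrist_torque'],s['opening'])
E
```

```text
[ 0.5559 -0.3488  0.0381] [[0.97, -0.238, -0.046], [-0.238, -0.971, -0.007], [-0.043, 0.017, -0.999]] [-0.5467  0.7057  0.2258  1.127  -0.0296  2.8358] [-1.17916254 -4.08880995  5.09189918] [-0.95632494  0.16749471 -0.31201919] 0.01774065389760994
```

```bash
cat > plan.py <<'E'
from ik import *
WP=1.68; H=np.array([626.,-367.,52])/1e3
def rep(q,off=.014):
    p,Rt=fk(q); M=Rt.as_matrix(); g=p-off*M[:,2]; x=M[:,0]; psi=np.degrees(np.arctan2(x[1],x[0])); 
    n=np.array([-x[1],x[0]])/np.hypot(x[0],x[1]); lat=(H[:2]-g[:2])@n*1e3; ax=(H[:2]-g[:2])@(x[:2]/np.hypot(*x[:2]))*1e3
    roll=np.degrees(np.arctan2(M[2,1],-M[2,2])); pit=np.degrees(np.arcsin(x[2]))
    return dict(g=(g*1e3).round(1).tolist(),psi=round(psi,1),Hlat=round(lat,1),Hax=round(ax,1),roll=round(roll,1),xpitch=round(pit,1),J6=round(q[5],3),J1=round(q[0],3))
E
python3 - <<'E'
from plan import *
q=np.array([-0.5467,0.7057,0.2258,1.127,-0.0296,2.8358]); print(rep(q))
q=run(q,[[1.1*k/1.0*.75,3.25*k,0,-2.75*k] for k in range(1,7)],WP); print('arc',rep(q))
a=q[0]; t=np.array([-np.sin(a),np.cos(a)]);u=np.array([np.cos(a),np.sin(a)])
for c in (0,15,25,35,45,60):
  for N in (4,8,12):
    Q=run(q,[[c*t[0],c*t[1],0,-7*k] for k in range(1,N+1)],WP); print(c,N,rep(Q))
E
```

```text
{'g': [550.5, -345.7, 58.6], 'psi': np.float64(-13.8), 'Hlat': np.float64(-2.7), 'Hax': np.float64(78.4), 'roll': np.float64(1.0), 'xpitch': np.float64(-2.5), 'J6': np.float64(2.836), 'J1': np.float64(-0.547)}
arc {'g': [554.2, -328.5, 58.6], 'psi': np.float64(-30.0), 'Hlat': np.float64(2.6), 'Hax': np.float64(81.4), 'roll': np.float64(0.9), 'xpitch': np.float64(-2.5), 'J6': np.float64(3.138), 'J1': np.float64(-0.528)}
0 4 {'g': [511.5, -381.7, 58.6], 'psi': np.float64(-39.0), 'Hlat': np.float64(83.5), 'Hax': np.float64(79.6), 'roll': np.float64(-5.2), 'xpitch': np.float64(-3.0), 'J6': np.float64(3.138), 'J1': np.float64(-0.685)}
0 8 {'g': [478.1, -407.4, 58.4], 'psi': np.float64(-45.4), 'Hlat': np.float64(133.7), 'Hax': np.float64(75.0), 'roll': np.float64(-10.6), 'xpitch': np.float64(-4.4), 'J6': np.float64(3.138), 'J1': np.float64(-0.796)}
0 12 {'g': [439.7, -426.9, 58.0], 'psi': np.float64(-52.0), 'Hlat': np.float64(183.7), 'Hax': np.float64(67.5), 'roll': np.float64(-16.2), 'xpitch': np.float64(-6.6), 'J6': np.float64(3.138), 'J1': np.float64(-0.911)}
15 4 {'g': [518.3, -371.7, 
[... 2535 characters left out ...]
': np.float64(3.138), 'J1': np.float64(-0.871)}
60 4 {'g': [527.5, -356.1, 58.6], 'psi': np.float64(-36.7), 'Hlat': np.float64(50.1), 'Hax': np.float64(85.5), 'roll': np.float64(-5.9), 'xpitch': np.float64(-3.1), 'J6': np.float64(3.138), 'J1': np.float64(-0.643)}
60 8 {'g': [493.2, -382.0, 58.3], 'psi': np.float64(-43.1), 'Hlat': np.float64(101.7), 'Hax': np.float64(86.8), 'roll': np.float64(-11.2), 'xpitch': np.float64(-4.6), 'J6': np.float64(3.138), 'J1': np.float64(-0.756)}
60 12 {'g': [453.4, -401.6, 58.0], 'psi': np.float64(-49.8), 'Hlat': np.float64(154.2), 'Hax': np.float64(84.9), 'roll': np.float64(-16.8), 'xpitch': np.float64(-6.9), 'J6': np.float64(3.138), 'J1': np.float64(-0.873)}
```

```bash
cat > fit.py <<'E'
import ik; from ik import *
D=[([0,.241,.004,1.335,0,1.571],[.499,0,.231]),([-.35,.110,.033,1.488,-.001,1.227],[.42,-.1535,.3037]),([-.34,.113,.028,1.487,0,-.244],[.4201,-.1486,.3005]),([-.564,.474,.393,1.49,0,-3.024],[.5203,-.3291,.2508]),([-.255,.444,.336,1.491,-.159,-3.138],[.5596,-.1954,.2513]),([-.293,.544,.494,1.656,-.089,-2.319],[.5594,-.1966,.2512]),([-.396,.396,.264,1.378,-.148,2.575],[.5399,-.2744,.2515]),([-.635,.482,.405,1.54,-.014,3.135],[.4813,-.3599,.2516]),([-.506,.456,-.186,.949,-.045,2.253],[.4545,-.2678,.0509]),([-.665,.513,-.013,1.062,-.046,2.124],[.446,-.3674,.0765]),([-.713,.734,.321,1.183,-.044,2.298],[.5071,-.456,.0529]),([-.441,.439,.187,1.36,-.024,2.931],[.5159,-.2515,.1926]),([-.5467,.7057,.2258,1.127,-.0296,2.8358],[.5559,-.3488,.0381])]
# extra: elbow offset angle on L2
def fk2(q,p):
    ik.P[:]=p[:5]; ik.AL=p[5]; return fk(q)[0]
if __name__=='__main__':
    o=least_squares(lambda p:np.concatenate([fk2(np.array(q),p)-x for q,x in D]),np.r_[ik.P,0.]); print(np.round(o.x,4).tolist(),np.abs(o.fun).max(),np.sqrt((o.fun**2).mean()))
E
sed -i 's/^SG=1/SG=1;AL=0./; s/p\[2\]\*np.cos(q\[1\]-q\[2\])/p[2]*np.cos(q[1]-q[2]+AL)/; s/p\[2\]\*np.sin(q\[1\]-q\[2\])/p[2]*np.sin(q[1]-q[2]+AL)/' ik.py
python3 fit.py
```

```text
[0.0001, 0.4845, 0.3923, 0.1657, 0.3261, -0.0319] 0.007682798904797394 0.0019460389453751156
```

```bash
sed -i 's/^P=.*/P=np.array([.0001,.4845,.3923,.1657,.3261])/; s/AL=0\./AL=-.0319/' ik.py
cat >> plan.py <<'E'
def step(q,base,r,wp=None):
    p0,R0=base; pt=p0+np.array(r[:3])/1e3; Rt=R.from_euler('z',np.radians(r[3]))*R0
    p,Rc=fk(q); d=pt-p; d*=min(1,.0417/max(np.linalg.norm(d),1e-9)); w=(Rt*Rc.inv()).as_rotvec(); w*=min(1,np.radians(7.16)/max(np.linalg.norm(w),1e-9))
    return solve(q,p+d,R.from_rotvec(w)*Rc,wp or WP)
def swing(q,N=12,sgn=-1,draw=0.,lat0=0.,sstep=1.,verbose=1):
    "greedy rows; draw mm per row toward base; keeps Hlat at lat0"
    base=fk(q); rows=[]; ax0=rep(q)['Hax']; z0=rep(q)['g'][2]
    for k in range(1,N+1):
        best=None
        def f(v,s): 
            a=q[0]; t=np.array([-np.sin(a),np.cos(a)]);u=np.array([np.cos(a),np.sin(a)]); xy=v[0]*t-v[1]*u
            return step(q,base,[xy[0],xy[1],v[2],s]),xy
        prev=rows[-1] if rows else None
        v0=getattr(swing,'v',np.zeros(3)) if rows else np.zeros(3)
        for s in np.arange(1,13,1.5):
            s_=sgn*(s+(k-1)*sstep)
            # solve for v (tang,radial,z) by least squares on Hlat, Hax, z
            def g(v):
                Q,_=f(v,s_); r=rep(Q); return [r['Hlat']-lat0,r['Hax']-ax0-draw*k,(r['g'][2]-z0),1e-3*v[0]]
            o=least_squares(g,v0,diff_step=1e-2,x_scale=10,max_nfev=12); Q,xy=f(o.x,s_); err=np.abs(o.fun[:3]).max()
            sc=-sgn*0+(-sgn)*0; dr=abs(rep(Q)['roll']-rep(q)['roll'])
            if err<1.5 and (best is None or dr>best[0]): best=(dr,Q,xy,o.x,s_,err)
        if best is None: print('stuck',k); break
        _,q,xy,swing.v,s_,err=best; rows.append([round(xy[0],0),round(xy[1],0),round(swing.v[2],0),round(s_,1)])
    return q,rows
E
time python3 - <<'E'
import plan; from plan import *
q=np.array([-0.5467,0.7057,0.2258,1.127,-0.0296,2.8358]); print(rep(q))
q=run(q,[[1.33*k,3.25*k,0,-2.75*k] for k in range(1,7)],WP); print('arc',rep(q))
import time
Q,rows=swing(q,12,draw=.0,lat0=rep(q)['Hlat']); print(rows); print(rep(Q))
print(rep(run(q,rows,WP)))
# single-row calls
Q=q.copy()
for k in range(8):
    Q,r=swing(Q,1,lat0=rep(q)['Hlat']); print(r,rep(Q))
E
```

```text
{'g': [556.1, -349.3, 52.8], 'psi': np.float64(-13.8), 'Hlat': np.float64(-0.6), 'Hax': np.float64(72.1), 'roll': np.float64(1.0), 'xpitch': np.float64(-2.5), 'J6': np.float64(2.836), 'J1': np.float64(-0.547)}
arc {'g': [562.6, -332.5, 52.8], 'psi': np.float64(-30.0), 'Hlat': np.float64(1.8), 'Hax': np.float64(72.1), 'roll': np.float64(0.8), 'xpitch': np.float64(-2.5), 'J6': np.float64(3.138), 'J1': np.float64(-0.527)}
stuck 1
[]
{'g': [562.6, -332.5, 52.8], 'psi': np.float64(-30.0), 'Hlat': np.float64(1.8), 'Hax': np.float64(72.1), 'roll': np.float64(0.8), 'xpitch': np.float64(-2.5), 'J6': np.float64(3.138), 'J1': np.float64(-0.527)}
{'g': [562.6, -332.5, 52.8], 'psi': np.float64(-30.0), 'Hlat': np.float64(1.8), 'Hax': np.float64(72.1), 'roll': np.float64(0.8), 'xpitch': np.float64(-2.5), 'J6': np.float64(3.138), 'J1': np.float64(-0.527)}
stuck 1
[] {'g': [562.6, -332.5, 52.8], 'psi': np.float64(-30.0), 'Hlat': np.float64(1.8), 'Hax': np.float64(72.1), 'roll': np.float64(0.8), 'xpitch': np.float64(-2.5), 'J6': np.float64(3.138), 'J1': np.float64(-0.527)}
stuck 1
[] {'g': [562.6, -33
[... 852 characters left out ...]
stuck 1
[] {'g': [562.6, -332.5, 52.8], 'psi': np.float64(-30.0), 'Hlat': np.float64(1.8), 'Hax': np.float64(72.1), 'roll': np.float64(0.8), 'xpitch': np.float64(-2.5), 'J6': np.float64(3.138), 'J1': np.float64(-0.527)}
stuck 1
[] {'g': [562.6, -332.5, 52.8], 'psi': np.float64(-30.0), 'Hlat': np.float64(1.8), 'Hax': np.float64(72.1), 'roll': np.float64(0.8), 'xpitch': np.float64(-2.5), 'J6': np.float64(3.138), 'J1': np.float64(-0.527)}
stuck 1
[] {'g': [562.6, -332.5, 52.8], 'psi': np.float64(-30.0), 'Hlat': np.float64(1.8), 'Hax': np.float64(72.1), 'roll': np.float64(0.8), 'xpitch': np.float64(-2.5), 'J6': np.float64(3.138), 'J1': np.float64(-0.527)}
real	0m1.960s
user	0m2.472s
sys	0m0.055s
```

```bash
sed -i 's/round(\([^,]*\),[13])/float(\1)/g; s/(g\*1e3).round(1).tolist()/(g*1e3).tolist()/' plan.py; sed -i '/^def swing/,$d' plan.py
cat >> plan.py <<'E'
def show(q): print({k:np.round(v,2 if k[0]=='J' else 1).tolist() for k,v in rep(q).items()})
def single(q,s,draw=0.,lat0=0.,z0=None,ax=None):
    "one-row call: find shift for spin s keeping Hlat, axial draw, z"
    b=fk(q); r0=rep(q); z0=r0['g'][2] if z0 is None else z0; ax=r0['Hax']+draw if ax is None else ax
    a=q[0]; t=np.array([-np.sin(a),np.cos(a)]);u=np.array([np.cos(a),np.sin(a)])
    row=lambda v:[*(v[0]*t-v[1]*u),v[2],s]
    g=lambda v:(lambda r:[r['Hlat']-lat0,r['Hax']-ax,r['g'][2]-z0])(rep(step(q,b,row(v))))
    o=least_squares(g,[-np.sign(s)*-30.,0,0],diff_step=1e-3,x_scale=10); r=np.round(row(o.x),1); return step(q,b,r),r,np.abs(o.fun).max()
E
time python3 - <<'E'
from plan import *
q=np.array([-0.5467,0.7057,0.2258,1.127,-0.0296,2.8358])
q=run(q,[[1.33*k,3.25*k,0,-2.75*k] for k in range(1,7)],WP); show(q)
for s in (-3,-4,-5,-6,-7):
    Q,r,e=single(q,s,lat0=0); print(s,r,e); show(Q)
E
```

```text
{'g': [562.6, -332.5, 52.8], 'psi': -30.0, 'Hlat': 1.8, 'Hax': 72.1, 'roll': 0.8, 'xpitch': -2.5, 'J6': 3.14, 'J1': -0.53}
-3 [13.4 22.7 -0.  -3. ] 4.83904116777012e-07
{'g': [563.8, -330.5, 52.8], 'psi': -30.4, 'Hlat': -0.0, 'Hax': 72.1, 'roll': -0.5, 'xpitch': -2.5, 'J6': 3.14, 'J1': -0.53}
-4 [17.5 29.4  0.  -4. ] 1.606699768785802e-07
{'g': [563.9, -330.3, 52.8], 'psi': -30.6, 'Hlat': -0.0, 'Hax': 72.1, 'roll': -1.0, 'xpitch': -2.5, 'J6': 3.14, 'J1': -0.54}
-5 [21.6 36.1  0.  -5. ] 0.24325085069301788
{'g': [563.9, -330.3, 52.8], 'psi': -30.8, 'Hlat': 0.2, 'Hax': 72.1, 'roll': -1.4, 'xpitch': -2.6, 'J6': 3.14, 'J1': -0.54}
-6 [24.2 39.3 -0.  -6. ] 5.409648817368188
{'g': [561.7, -334.2, 52.8], 'psi': -31.3, 'Hlat': 5.4, 'Hax': 72.0, 'roll': -1.6, 'xpitch': -2.6, 'J6': 3.14, 'J1': -0.55}
-7 [ 2.638e+02  4.160e+02 -1.000e-01 -7.000e+00] 10.57561907015631
{'g': [559.5, -338.1, 52.8], 'psi': -31.8, 'Hlat': 10.6, 'Hax': 71.8, 'roll': -1.9, 'xpitch': -2.6, 'J6': 3.14, 'J1': -0.56}
real	0m1.977s
user	0m2.443s
sys	0m0.055s
```

Every one-row call past the limit can tilt the gripper about 2.2° while the grasp point stays put. So the twist can be done with short calls. First I'll swing the gauge and housing in yaw about the housing's own origin until the axis points at the base, which needs no shift of the housing's centre.

step_arm(
  targets="0 1 3 0 -2.75; 0 2 6 0 -5.5; 0 3 9.5 0 -8.25; 0 4.5 13 0 -11; 0 6 16.5 0 -13.75; 0 8 19.5 0 -16.5; 0 8 19.5 0 -16.5; 0 8 19.5 0 -16.5",
)

```text
clock: 29.23
tcp_pos: [0.5609, -0.3321, 0.0376]
orientation: [0.003, 0.965, -0.259, -0.024]
contact_force: [-6.3, -5.9, 6.8]
opening: 0.0178
gripper_force: 117.5
```

```bash
cat > st.py <<'E'
from h import *
from plan import *
def st():
    s=read_state(); q=s['joints']; print('t',round(s['clock'],2),np.round(s['tcp_pos'],4),np.round(q,3),'F',np.round(s['contact_force'],1),'M',np.round(s['wrist_torque'],2),'op',round(s['opening'],4)); M=T_tool(s); x=M[:3,0]; g=M[:3,3]-.014*M[:3,2]
    print('real g',(g*1e3).round(1),'psi',np.degrees(np.arctan2(x[1],x[0])).round(1),'roll',np.degrees(np.arctan2(M[2,1],-M[2,2])).round(2)); show(q); return np.array(q)
E
python3 - <<'E'
from st import *
q=st()
for k in range(8):
    q,r,e=single(q,-4.5,draw=.15); print(r,round(e,2)); show(q)
E
```

```text
t 29.23 [ 0.5609 -0.3321  0.0376] [-0.526  0.705  0.223  1.134 -0.018  3.141] F [-6.3 -5.9  6.8] M [-1.54  0.93 -0.17] op 0.0178
real g [ 561.5 -332.2   51.6] psi -30.1 roll 1.01
{'g': [561.9, -332.9, 52.3], 'psi': -30.1, 'Hlat': 2.6, 'Hax': 72.5, 'roll': 1.0, 'xpitch': -2.6, 'J6': 3.14, 'J1': -0.53}
[20.5 34.8  0.  -4.5] 0.0
{'g': [563.4, -329.9, 52.3], 'psi': -30.7, 'Hlat': -0.0, 'Hax': 72.7, 'roll': -1.1, 'xpitch': -2.7, 'J6': 3.14, 'J1': -0.54}
[18.4 30.2  0.  -4.5] 0.0
{'g': [563.8, -328.9, 52.3], 'psi': -31.5, 'Hlat': 0.0, 'Hax': 72.9, 'roll': -3.1, 'xpitch': -2.7, 'J6': 3.14, 'J1': -0.55}
[18.9 29.9  0.  -4.5] 0.0
{'g': [564.2, -327.9, 52.2], 'psi': -32.3, 'Hlat': 0.0, 'Hax': 73.1, 'roll': -5.0, 'xpitch': -2.8, 'J6': 3.14, 'J1': -0.57}
[19.4 29.7  0.1 -4.5] 0.0
{'g': [564.7, -326.9, 52.3], 'psi': -33.2, 'Hlat': 0.0, 'Hax': 73.2, 'roll': -7.0, 'xpitch': -2.8, 'J6': 3.14, 'J1': -0.58}
[19.8 29.4  0.1 -4.5] 0.0
{'g': [565.2, -326.0, 52.3], 'psi': -34.0, 'Hlat': 0.0, 'Hax': 73.4, 'roll': -8.9, 'xpitch': -2.9, 'J6': 3.14, 'J1': -0.6}
[20.3 29.2  0.1 -4.5] 0.0
{'g': [565.6, -325.0, 52.3], 'psi': -34.9, 'Hlat': 0.0, 'Hax': 73.5, 'roll': -10.9, 'xpitch': -2.9, 'J6': 3.14, 'J1': -0.61}
[20.8 29.   0.1 -4.5] 0.0
{'g': [566.1, -324.0, 52.3], 'psi': -35.7, 'Hlat': 0.0, 'Hax': 73.7, 'roll': -12.8, 'xpitch': -3.0, 'J6': 3.14, 'J1': -0.63}
[21.3 28.8  0.1 -4.5] 0.0
{'g': [566.6, -323.1, 52.3], 'psi': -36.5, 'Hlat': -0.0, 'Hax': 73.8, 'roll': -14.8, 'xpitch': -3.1, 'J6': 3.14, 'J1': -0.64}
```

step_arm(
  targets="0 19 31 0 -4.5",
)

```text
clock: 29.32
tcp_pos: [0.5614, -0.331, 0.0374]
orientation: [-0.012, 0.964, -0.266, -0.021]
contact_force: [-8.4, -7.5, 5.9]
opening: 0.018
gripper_force: 117.5
```

step_arm(
  targets="0 18.5 30 0 -4.5",
)

```text
clock: 29.4
tcp_pos: [0.5618, -0.3303, 0.0373]
orientation: [-0.028, 0.962, -0.272, -0.017]
contact_force: [-6.9, -4.9, 5.0]
opening: 0.018
gripper_force: 117.3
```

step_arm(
  targets="0 19 30 0 -4.5",
)

```text
clock: 29.48
tcp_pos: [0.5622, -0.3294, 0.0372]
orientation: [-0.044, 0.959, -0.279, -0.013]
contact_force: [-6.5, -4.3, 6.4]
opening: 0.0183
gripper_force: 117.3
```

step_arm(
  targets="0 19 30 0 -4.5",
)

```text
clock: 29.57
tcp_pos: [0.5626, -0.3284, 0.0374]
orientation: [-0.059, 0.957, -0.285, -0.009]
contact_force: [-5.9, -4.7, 5.1]
opening: 0.0183
gripper_force: 117.2
```

```bash
python3 -c "
from st import *
st()"
```

```text
t 29.57 [ 0.5626 -0.3284  0.0374] [-0.579  0.708  0.223  1.136  0.108  3.14 ] F [-5.9 -4.7  5.1] M [-1.55  0.92  0.19] op 0.0183
real g [ 562.3 -330.    51.3] psi -33.1 roll -6.22
{'g': [564.6, -328.6, 52.1], 'psi': -33.1, 'Hlat': 1.3, 'Hax': 72.4, 'roll': -6.2, 'xpitch': -2.9, 'J6': 3.14, 'J1': -0.58}
```

```bash
cat > nxt.py <<'E'
import sys
from st import *
n=int(sys.argv[1]); s=float(sys.argv[2]); d=float(sys.argv[3]); lat=float(sys.argv[4]) if len(sys.argv)>4 else None
q=st(); lat=rep(q)['Hlat'] if lat is None else lat
for k in range(n):
    q,r,e=single(q,s,draw=d,lat0=lat); print(' '.join('%.1f'%v for v in r), '' if e<.3 else 'err%.1f'%e)
show(q)
E
python3 nxt.py 14 -4.8 .17
```

```text
t 29.57 [ 0.5626 -0.3284  0.0374] [-0.579  0.708  0.223  1.136  0.108  3.14 ] F [-5.9 -4.7  5.1] M [-1.55  0.92  0.19] op 0.0183
real g [ 562.3 -330.    51.3] psi -33.1 roll -6.22
{'g': [564.6, -328.6, 52.1], 'psi': -33.1, 'Hlat': 1.3, 'Hax': 72.4, 'roll': -6.2, 'xpitch': -2.9, 'J6': 3.14, 'J1': -0.58}
21.4 31.9 0.1 -4.8 
-0.0 0.0 0.1 -4.8 err24.9
53.0 69.2 0.2 -4.8 err22.4
166.7 212.2 0.5 -4.8 err20.0
113.2 140.6 0.5 -4.8 err17.7
30.7 37.2 0.2 -4.8 err15.4
35.2 41.7 0.2 -4.8 err13.3
49.1 56.7 0.3 -4.8 err11.3
28.6 32.2 0.2 -4.8 err9.4
39.7 43.8 0.3 -4.8 err7.6
32.2 34.6 0.2 -4.8 err6.0
32.3 34.1 0.3 -4.8 err4.5
79.8 82.2 0.7 -4.8 err3.3
45.6 46.0 0.4 -4.8 err2.2
{'g': [573.2, -319.7, 52.0], 'psi': -44.7, 'Hlat': 3.5, 'Hax': 70.8, 'roll': -34.7, 'xpitch': -3.8, 'J6': 3.14, 'J1': -0.78}
```

```bash
sed -i 's/\[-np.sign(s)\*-30.,0,0\]/[-np.sign(s)*32.,0,0]/' plan.py; python3 nxt.py 14 -4.8 .17 | tail -15
```

```text
21.4 31.9 0.1 -4.8 
21.5 31.1 0.1 -4.8 
22.1 30.9 0.1 -4.8 
22.3 30.9 0.0 -4.8 err0.4
22.8 30.6 0.0 -4.8 err0.4
23.4 30.4 -0.0 -4.8 err0.4
24.4 30.0 0.2 -4.8 
24.9 29.7 0.2 -4.8 
25.4 29.5 0.2 -4.8 
26.1 29.4 0.2 -4.8 
26.6 29.2 0.2 -4.8 
27.1 29.0 0.2 -4.8 
27.8 28.9 0.3 -4.8 
28.3 28.7 0.3 -4.8 
{'g': [570.9, -314.6, 51.7], 'psi': -44.6, 'Hlat': 1.3, 'Hax': 76.0, 'roll': -34.8, 'xpitch': -3.8, 'J6': 3.14, 'J1': -0.78}
```

```bash
python3 - <<'E'
from h import *
c=dict(camera_matrix=np.array([[331.412,0,277.033],[0,331.412,212.201],[0,0,1]]),mount=np.array([[-0.0004,-0.9663,-0.2573,0.0656],[1,-.0001,-.0009,.0005],[.0008,-.2573,.9663,-.1429],[0,0,0,1]]))
s1=dict(tcp_pos=[.4813,-.3599,.2516],orientation=[-.001,.951,-.309,-.024])
print((ray(s1,c,[[80,85],[110,92],[93,75],[97,35],[80,10]],.01)*1000).round().tolist(), (ray(s1,c,[[127,70],[150,105],[270,15],[275,45]],.016)*1000).round().tolist())
E
```

```text
[[680.0, -248.0, 10.0], [656.0, -269.0, 10.0], [679.0, -266.0, 10.0], [704.0, -297.0, 10.0], [730.0, -300.0, 10.0]] [[660.0, -300.0, 16.0], [620.0, -296.0, 16.0], [613.0, -451.0, 16.0], [588.0, -439.0, 16.0]]
```

step_arm(
  targets="0 21.4 31.9 0.1 -4.8",
)

```text
clock: 29.65
tcp_pos: [0.5631, -0.3273, 0.0375]
orientation: [-0.075, 0.953, -0.292, -0.004]
contact_force: [-6.2, -3.9, 6.1]
opening: 0.0181
gripper_force: 117.3
```

step_arm(
  targets="0 21.5 31.1 0.1 -4.8",
)

```text
clock: 29.73
tcp_pos: [0.5636, -0.3262, 0.0377]
orientation: [-0.091, 0.95, -0.299, 0.001]
contact_force: [-7.0, -3.3, 5.8]
opening: 0.0184
gripper_force: 117.2
```

step_arm(
  targets="0 22.1 30.9 0.1 -4.8",
)

```text
clock: 29.82
tcp_pos: [0.5641, -0.3252, 0.0379]
orientation: [-0.108, 0.946, -0.305, 0.006]
contact_force: [-4.3, -3.2, 5.2]
opening: 0.0182
gripper_force: 117.1
```

step_arm(
  targets="0 22.3 30.8 0.1 -4.8",
)

```text
clock: 29.9
tcp_pos: [0.5645, -0.3242, 0.0383]
orientation: [-0.123, 0.942, -0.311, 0.012]
contact_force: [-4.4, -2.3, 4.6]
opening: 0.0182
gripper_force: 117.1
```

step_arm(
  targets="0 22.8 30.6 0.1 -4.8",
)

```text
clock: 29.98
tcp_pos: [0.565, -0.3233, 0.0386]
orientation: [-0.139, 0.938, -0.317, 0.018]
contact_force: [-2.7, -2.9, 5.0]
opening: 0.0181
gripper_force: 117.1
```

step_arm(
  targets="0 23.4 30.4 0.1 -4.8",
)

```text
clock: 30.07
tcp_pos: [0.5655, -0.3223, 0.039]
orientation: [-0.155, 0.933, -0.323, 0.024]
contact_force: [-2.5, -2.2, 4.1]
opening: 0.0179
gripper_force: 117.2
```

```bash
python3 nxt.py 14 -4.8 .17
```

```text
t 30.07 [ 0.5655 -0.3223  0.039 ] [-0.661  0.71   0.194  1.11   0.31   3.139] F [-2.5 -2.2  4.1] M [-0.83  0.26  0.36] op 0.0179
real g [ 563.5 -326.1   52.3] psi -37.7 roll -17.76
{'g': [569.0, -321.6, 53.9], 'psi': -37.7, 'Hlat': -1.0, 'Hax': 72.8, 'roll': -17.8, 'xpitch': -3.1, 'J6': 3.14, 'J1': -0.66}
24.2 30.4 0.2 -4.8 
24.0 30.0 -0.0 -4.8 err0.5
25.2 29.8 0.2 -4.8 
25.7 29.5 0.2 -4.8 
26.2 29.3 0.2 -4.8 
26.8 29.1 0.2 -4.8 
27.3 28.9 0.2 -4.8 
27.9 28.8 0.3 -4.8 
28.5 28.7 0.3 -4.8 
29.1 28.6 0.3 -4.8 
29.6 28.4 0.3 -4.8 
63.3 59.5 0.6 -4.8 
30.6 28.1 0.3 -4.8 
31.6 28.4 0.3 -4.8 
{'g': [576.0, -310.3, 53.7], 'psi': -48.0, 'Hlat': -0.8, 'Hax': 75.6, 'roll': -45.2, 'xpitch': -4.0, 'J6': 3.14, 'J1': -0.84}
```

```bash
python3 - <<'E'
import fit; from fit import *
E=[([-.579,.708,.223,1.136,.108,3.14],[.5626,-.3284,.0374]),([-.661,.71,.194,1.11,.31,3.139],[.5655,-.3223,.039]),([-.526,.705,.223,1.134,-.018,3.141],[.5609,-.3321,.0376])]
A=D+E*5
o=least_squares(lambda p:np.concatenate([fk2(np.array(q),p)-x for q,x in A]),np.r_[ik.P,ik.AL],loss='soft_l1',f_scale=.001); print(np.round(o.x,4).tolist(),[np.round((fk2(np.array(q),o.x)-x)*1e3,1).tolist() for q,x in E+D[-4:]])
p=o.x
import re; s=open('ik.py').read(); s=re.sub(r'^P=.*',f'P=np.array({np.round(p[:5],4).tolist()})',s,flags=re.M); s=re.sub(r'AL=[-.\d]+',f'AL={p[5]:.4f}',s); open('ik.py','w').write(s)
E
sed -i 's/H=np.array(\[626.,-367/H=np.array([622.4,-371.7/' plan.py
python3 nxt.py 8 -4.8 .2
```

```text
[-0.0022, 0.4839, 0.3948, 0.1489, 0.3054, -0.0241] [[0.1, -0.2, 0.2], [0.9, -0.2, -0.1], [-0.1, 0.2, 0.2], [-1.3, 0.9, -1.0], [-1.9, 1.4, 0.5], [1.4, -0.8, -0.0], [-1.0, 0.5, 0.2]]Traceback (most recent call last):
  File "nxt.py", line 2, in <module>
    from st import *
  File "st.py", line 2, in <module>
    from plan import *
  File "plan.py", line 2
    WP=1.68; H=np.array([622.4,-371.7.,52])/1e3
                                      ^
SyntaxError: invalid syntax
```

```bash
sed -i 's/-371.7\.,/-371.7,/' plan.py; python3 nxt.py 8 -4.8 .2
```

```text
t 30.07 [ 0.5655 -0.3223  0.039 ] [-0.661  0.71   0.194  1.11   0.31   3.139] F [-2.5 -2.2  4.1] M [-0.83  0.26  0.36] op 0.0179
real g [ 563.5 -326.1   52.3] psi -37.7 roll -17.76
{'g': [564.5, -326.1, 52.5], 'psi': -37.7, 'Hlat': -0.6, 'Hax': 73.7, 'roll': -17.8, 'xpitch': -3.1, 'J6': 3.14, 'J1': -0.66}
24.6 31.0 0.2 -4.8 
24.9 30.5 0.2 -4.8 
25.4 30.3 0.2 -4.8 
25.9 30.1 0.2 -4.8 
26.4 30.0 0.2 -4.8 
26.9 29.8 0.2 -4.8 
27.4 29.6 0.2 -4.8 
27.9 29.5 0.2 -4.8 
{'g': [568.3, -319.7, 52.4], 'psi': -43.4, 'Hlat': -0.6, 'Hax': 75.1, 'roll': -33.3, 'xpitch': -3.6, 'J6': 3.14, 'J1': -0.76}
```

step_arm(
  targets="0 24.6 31 0.2 -4.8",
)

```text
clock: 30.15
tcp_pos: [0.5662, -0.3211, 0.0394]
orientation: [-0.17, 0.928, -0.329, 0.03]
contact_force: [-2.9, -4.1, 4.2]
opening: 0.0179
gripper_force: 117.2
```

step_arm(
  targets="0 24.9 30.5 0.2 -4.8",
)

```text
clock: 30.23
tcp_pos: [0.5667, -0.3201, 0.0397]
orientation: [-0.185, 0.923, -0.334, 0.037]
contact_force: [-1.4, -2.8, 3.4]
opening: 0.0183
gripper_force: 117.2
```

step_arm(
  targets="0 25.4 30.3 0.2 -4.8",
)

```text
clock: 30.32
tcp_pos: [0.5673, -0.319, 0.0402]
orientation: [-0.2, 0.918, -0.339, 0.043]
contact_force: [-0.2, -4.9, 3.9]
opening: 0.018
gripper_force: 117.2
```

step_arm(
  targets="0 25.9 30.1 0.2 -4.8",
)

```text
clock: 30.4
tcp_pos: [0.5679, -0.318, 0.0406]
orientation: [-0.215, 0.913, -0.344, 0.05]
contact_force: [0.8, -3.4, 1.4]
opening: 0.0179
gripper_force: 117.1
```

step_arm(
  targets="0 26.4 30 0.2 -4.8",
)

```text
clock: 30.48
tcp_pos: [0.5684, -0.317, 0.0411]
orientation: [-0.229, 0.907, -0.349, 0.057]
contact_force: [1.3, -4.0, 1.5]
opening: 0.0175
gripper_force: 117.1
```

step_arm(
  targets="0 26.9 29.8 0.2 -4.8",
)

```text
clock: 30.57
tcp_pos: [0.5689, -0.316, 0.0416]
orientation: [-0.244, 0.901, -0.354, 0.064]
contact_force: [2.2, -4.5, 0.4]
opening: 0.0178
gripper_force: 117.1
```

step_arm(
  targets="0 27.4 29.6 0.2 -4.8",
)

```text
clock: 30.65
tcp_pos: [0.5694, -0.3149, 0.0422]
orientation: [-0.258, 0.895, -0.358, 0.071]
contact_force: [4.1, -4.0, 0.4]
opening: 0.0182
gripper_force: 117.1
```

```bash
python3 nxt.py 1 -4.8 .2; python3 - <<'E'
from h import *
s,w=shot('wrist','w5.png'); s2,c=shot('scene'); a=c['color'][200:280,280:400]
im=np.zeros((420,800,3),np.uint8); im[:,:560]=w['color']; im[:160,560:]=cv2.resize(a,(240,160)); cv2.imwrite('pics/m2.png',cv2.cvtColor(im,cv2.COLOR_RGB2BGR))
E
```

```text
t 30.65 [ 0.5694 -0.3149  0.0422] [-0.747  0.714  0.127  1.043  0.538  3.14 ] F [ 4.1 -4.   0.4] M [-1.4  -0.46 -0.39] op 0.0182
real g [ 565.1 -320.7   54.2] psi -42.7 roll -30.84
{'g': [566.6, -320.8, 54.3], 'psi': -42.7, 'Hlat': 0.4, 'Hax': 75.6, 'roll': -30.8, 'xpitch': -3.3, 'J6': 3.14, 'J1': -0.75}
28.2 30.0 0.2 -4.8 
{'g': [566.9, -320.0, 54.3], 'psi': -43.3, 'Hlat': 0.4, 'Hax': 75.8, 'roll': -32.8, 'xpitch': -3.4, 'J6': 3.14, 'J1': -0.76}
```

View pics/m2.png

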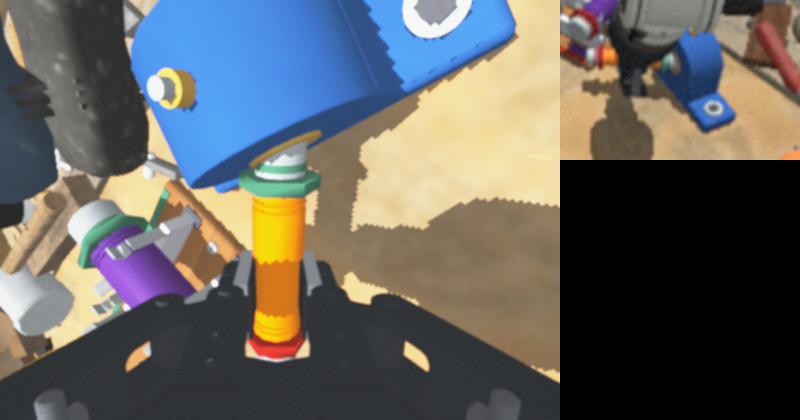

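The wrist view shows the GO plug clearly protruding between the green collar (280,185) and the bushing (290,150), so the gauge is drawing out. I'll measure by how much.

```bash
python3 - <<'E'
from h import *
s,c=shot('wrist'); M=T_tool(s); Mi=np.linalg.inv(M@c['mount']); K=c['camera_matrix']
g=M[:3,3]-.012*M[:3,2]; x=M[:3,0]; up=-M[:3,2]
for a in range(-50,90,5):
    # axis points & top-of-surface points (r=10mm toward camera)
    o=[]
    for r in (0,.010):
        P=g+x*a/1e3+up*r; pc=Mi@np.r_[P,1]; uv=K@pc[:3]; o.append((uv[:2]/uv[2]).round().astype(int).tolist())
    print(a,o, end=' | ')
E
```

```text
-50 [[279, 377], [279, 394]] | -45 [[279, 368], [279, 384]] | -40 [[279, 359], [279, 375]] | -35 [[279, 350], [279, 365]] | -30 [[279, 340], [279, 355]] | -25 [[279, 331], [279, 345]] | -20 [[279, 321], [279, 335]] | -15 [[279, 311], [279, 324]] | -10 [[279, 301], [279, 313]] | -5 [[279, 291], [279, 303]] | 0 [[279, 280], [279, 292]] | 5 [[279, 269], [279, 280]] | 10 [[279, 259], [279, 269]] | 15 [[279, 248], [279, 257]] | 20 [[279, 236], [279, 245]] | 25 [[279, 225], [279, 233]] | 30 [[279, 213], [279, 220]] | 35 [[279, 201], [279, 207]] | 40 [[279, 189], [279, 194]] | 45 [[279, 177], [279, 181]] | 50 [[279, 164], [279, 167]] | 55 [[279, 151], [279, 153]] | 60 [[279, 138], [279, 139]] | 65 [[279, 125], [279, 125]] | 70 [[279, 111], [279, 110]] | 75 [[279, 97], [279, 95]] | 80 [[279, 83], [279, 79]] | 85 [[279, 68], [279, 63]] |
```

```bash
python3 nxt.py 7 -4.8 .7
```

```text
t 30.8 [ 0.5693 -0.3146  0.0422] [-0.746  0.714  0.127  1.044  0.538  3.14 ] F [ 4.  -3.4  1.9] M [-0.98 -0.47 -0.4 ] op 0.0178
real g [ 565.  -320.4   54.2] psi -42.7 roll -30.86
{'g': [566.5, -320.5, 54.3], 'psi': -42.7, 'Hlat': 0.2, 'Hax': 75.8, 'roll': -30.9, 'xpitch': -3.4, 'J6': 3.14, 'J1': -0.75}
27.9 30.4 0.2 -4.8 
43.8 46.7 0.4 -4.8 err0.4
28.2 29.3 0.3 -4.8 
40.5 41.3 0.4 -4.8 
29.8 29.7 0.3 -4.8 
145.2 141.6 1.4 -4.8 err0.5
66.9 63.8 0.6 -4.8 err1.1
{'g': [566.4, -313.7, 54.3], 'psi': -47.0, 'Hlat': 1.4, 'Hax': 80.6, 'roll': -43.7, 'xpitch': -3.8, 'J6': 3.14, 'J1': -0.82}
```

step_arm(
  targets="0 27.9 30.4 0.2 -4.7",
)

```text
clock: 30.88
tcp_pos: [0.5701, -0.3135, 0.0427]
orientation: [-0.27, 0.889, -0.361, 0.077]
contact_force: [5.1, -8.5, -2.5]
opening: 0.0182
gripper_force: 117.7
```

step_arm(
  targets="0 28 30.2 0.2 -4.7",
)

```text
clock: 30.97
tcp_pos: [0.5697, -0.3121, 0.0429]
orientation: [-0.283, 0.883, -0.365, 0.084]
contact_force: [-8.0, -9.5, -1.4]
opening: 0.0184
gripper_force: 119.9
```

step_arm(
  targets="0 28.3 30 0.2 -4.7",
)

```text
clock: 31.05
tcp_pos: [0.5677, -0.3089, 0.0427]
orientation: [-0.298, 0.876, -0.37, 0.088]
contact_force: [-1.3, -6.1, 0.3]
opening: 0.018
gripper_force: 118.9
```

step_arm(
  targets="0 28.8 29.8 0.2 -4.7",
)

```text
clock: 31.13
tcp_pos: [0.5673, -0.3071, 0.0431]
orientation: [-0.311, 0.869, -0.373, 0.095]
contact_force: [-0.3, -5.4, -0.1]
opening: 0.018
gripper_force: 118.9
```

step_arm(
  targets="0 29.2 29.7 0.2 -4.7",
)

```text
clock: 31.22
tcp_pos: [0.5669, -0.3052, 0.0437]
orientation: [-0.324, 0.862, -0.376, 0.102]
contact_force: [-0.2, -6.3, -0.5]
opening: 0.0181
gripper_force: 118.7
```

```bash
python3 nxt.py 1 -4.8 .7; python3 - <<'E'
from h import *
s,w=shot('wrist','w6.png'); a=w['color'][100:300,120:400]
cv2.imwrite('pics/m3.png',cv2.cvtColor(cv2.resize(a,(560,400)),cv2.COLOR_RGB2BGR))
E
```

```text
t 31.22 [ 0.5669 -0.3052  0.0437] [-0.798  0.715  0.052  0.976  0.69   3.141] F [-0.2 -6.3 -0.5] M [-1.54  0.53 -0.82] op 0.0181
real g [ 561.1 -312.    54.5] psi -45.7 roll -39.51
{'g': [563.3, -312.5, 54.5], 'psi': -45.7, 'Hlat': 1.0, 'Hax': 83.7, 'roll': -39.5, 'xpitch': -3.8, 'J6': 3.14, 'J1': -0.8}
30.0 29.4 0.3 -4.8 err1.0
{'g': [562.6, -312.1, 54.5], 'psi': -46.3, 'Hlat': 2.0, 'Hax': 84.4, 'roll': -41.3, 'xpitch': -3.9, 'J6': 3.14, 'J1': -0.81}
```

View pics/m3.png

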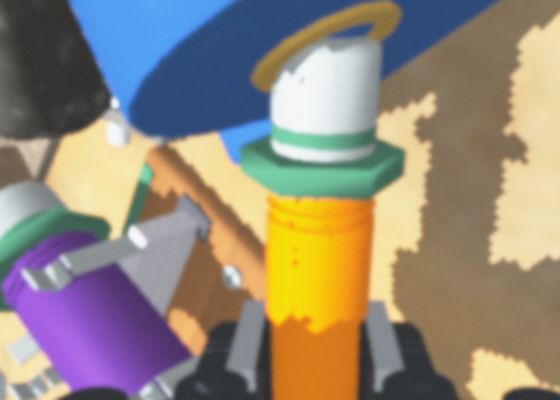

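The plug is almost completely out. The forces were only a few newtons. I'll draw the last millimetres and then lift.

step_arm(
  targets="0 -3.5 3.6 0 0; 0 -7 7.2 0 0; 0 -10.5 10.8 0 0; 0 -12 12 0 0",
)

```text
clock: 31.6
tcp_pos: [0.5535, -0.2889, 0.043]
orientation: [-0.325, 0.862, -0.375, 0.099]
contact_force: [0.3, 0.3, -3.0]
opening: 0.0178
gripper_force: 120.0
```

step_arm(
  targets="0 -5 -2 8 0; 0 -8 -4 25 0; 0 -12 -6 50 0; 0 -16 -10 80 0; 0 -20 -15 100 0; 0 -20 -15 100 0; 0 -20 -15 100 0",
)

```text
clock: 32.18
tcp_pos: [0.5351, -0.3071, 0.1454]
orientation: [-0.323, 0.863, -0.375, 0.102]
contact_force: [-1.0, -0.2, -3.3]
opening: 0.0182
gripper_force: 120.2
```

```bash
python3 - <<'E'
from st import *
st(); s,w=shot('wrist','w7.png'); s2,c=shot('scene','s7.png')
L=masks_of('housing','wrist'); print([ (l['score'],l['extent']) for l in L[:2]])
H0=masks_of('housing','scene')[0]; print(H0['score'],H0['extent'])
im=np.zeros((420,800,3),np.uint8); im[:,:560]=w['color']; im[:180,560:]=cv2.resize(c['color'][190:280,280:400],(240,180)); cv2.imwrite('pics/m4.png',cv2.cvtColor(im,cv2.COLOR_RGB2BGR))
E
```

```text
t 32.18 [ 0.5351 -0.3071  0.1454] [-0.838  0.578  0.097  1.19   0.686  3.088] F [-1.  -0.2 -3.3] M [-0.74  0.67  0.03] op 0.0182
real g [ 529.2 -313.8  156.2] psi -45.6 roll -39.49
{'g': [534.3, -317.7, 155.7], 'psi': -45.6, 'Hlat': 25.2, 'Hax': 100.2, 'roll': -39.5, 'xpitch': -3.8, 'J6': 3.09, 'J1': -0.84}
[(0.78, [268.1, 0.9, 497.5, 123.1])]
0.82 [318.0, 206.6, 368.5, 263.4]
```

View pics/m4.png

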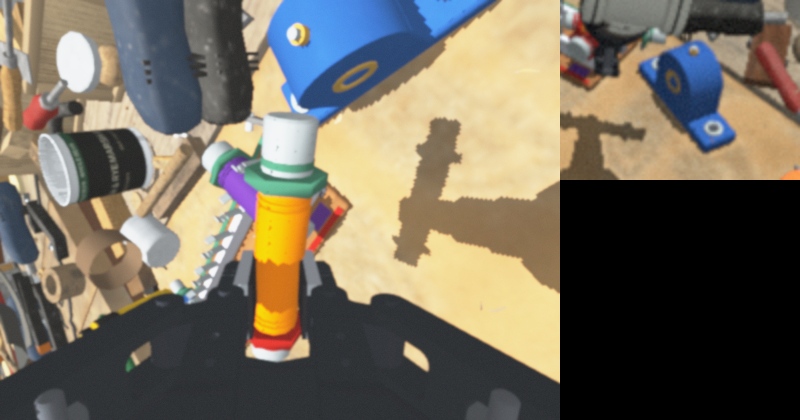

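The gauge is free, and the housing outline in the scene view is within about 1 to 3 pixels of its start. To seat it I need the tool vertical again, so I'll spin to the other limit of joint 6, where over-spinning removes the tilt.

```bash
python3 - <<'E'
from st import *
q=st()
def go(q,rows,n=''):
    q=run(q,rows,WP); print(n,np.round(q,2)); r=rep(q); print('   tcp',(fk(q)[0]*1e3).round(),'roll',round(r['roll'],1),'xp',round(r['xpitch'],1),'psi',round(r['psi'],1)); return q
q=go(q,[[-60*min(1,k/6),-10*min(1,k/6),80*min(1,k/6),7*k] for k in range(1,13)])
for j in range(3): q=go(q,[[0,0,0,7*k] for k in range(1,13)],j)
q0=q.copy()
q=go(q,[[0,0,0,7*k] for k in range(1,13)],'os')
for j in range(4):
    q=go(q,[[20*min(k,4)*0,-40*min(k,4),0,-7*min(k,4)] for k in range(1,6)],'back')
    q=go(q,[[0,0,0,7*k] for k in range(1,13)],'os')
E
```

```text
t 32.38 [ 0.5339 -0.305   0.1418] [-0.837  0.582  0.093  1.19   0.686  3.088] F [ 0.6  0.6 -2.3] M [-0.66  0.64 -0.  ] op 0.018
real g [ 528.  -311.8  152.5] psi -45.6 roll -39.51
{'g': [533.7, -316.3, 152.0], 'psi': -45.6, 'Hlat': 24.5, 'Hax': 101.7, 'roll': -39.5, 'xpitch': -4.2, 'J6': 3.09, 'J1': -0.84}
 [-0.64  0.84  0.75  2.15  0.11  1.82]
   tcp [ 469. -311.  209.] roll -38.6 xp -4.0 psi 38.2
0 [-0.3   0.6   0.31  1.72 -0.54  0.85]
   tcp [ 469. -311.  209.] roll -38.6 xp -4.0 psi 122.2
1 [-0.38  0.1  -0.4   0.5  -0.39 -0.93]
   tcp [ 469. -311.  209.] roll -38.6 xp -4.0 psi -153.8
2 [-0.92  0.28 -0.17  0.95  0.66 -2.77]
   tcp [ 469. -311.  209.] roll -38.6 xp -4.0 psi -69.8
os [-0.56  0.47  0.19  1.4   0.46 -3.14]
   tcp [ 554. -189.  209.] roll -26.3 xp -6.3 psi -32.4
back [-0.78  0.54  0.3   1.3   0.47 -2.83]
   tcp [ 554. -349.  209.] roll -26.3 xp -6.3 psi -60.4
os [-0.49  0.7   0.64  1.67  0.21 -3.14]
   tcp [ 610. -251.  209.] roll -11.9 xp -9.2 psi -28.1
back [-0.69  0.87  0.95  1.75  0.24 -2.85]
   tcp [ 610. -411.  209.] roll -11.9 xp -9.2 psi -56.1
os [-0.45  1.03  1.28  2.04 -0.07 -3.14]
   tcp [ 644. -338.  208.] roll 4.1 xp -12.4 psi -26.2
back [-0.64  1.06  1.28  1.99 -0.01 -2.85]
   tcp [ 593. -446.  182.] roll 3.6 xp -10.8 psi -54.1
os [-0.4   0.98  1.06  1.9  -0.34 -3.14]
   tcp [ 624. -375.  182.] roll 19.7 xp -14.1 psi -23.1
back [-0.6   1.11  1.28  2.04 -0.26 -2.85]
   tcp [ 560. -477.  155.] roll 19.4 xp -12.5 psi -50.5
os [-0.34  0.87  0.68  1.66 -0.62 -3.14]
   tcp [ 590. -397.  155.] roll 35.4 xp -15.8 psi -19.7
```

```bash
python3 - <<'E'
from st import *
s=read_state(); q=np.array(s['joints'])
def go(q,rows,n=''):
    q=run(q,rows,WP); print(n,np.round(q,2)); r=rep(q); print('   tcp',(fk(q)[0]*1e3).round(),'roll',round(r['roll'],1),'xp',round(r['xpitch'],1),'psi',round(r['psi'],1)); return q
q=go(q,[[-60*min(1,k/6),-20*min(1,k/6),0,7*k] for k in range(1,13)])
for j in range(3): q=go(q,[[0,0,0,7*k] for k in range(1,13)],j)
q=go(q,[[0,0,0,7*k] for k in range(1,4)],'near')
for n in range(18):
    a=q[0]; q=step(q,fk(q),[-40*-np.sin(a),-40*np.cos(a),0,6]); 
    r=rep(q); print('shift',round(40*np.sin(a)),round(-40*np.cos(a)),np.round(q,2),(fk(q)[0]*1e3).round(),'roll',round(r['roll'],1),'xp',round(r['xpitch'],1),'psi',round(r['psi'],1))
E
```

```text
[-0.65  0.92  0.74  2.07  0.1   1.81]
   tcp [ 479. -329.  141.] roll -39.5 xp -4.2 psi 38.4
0 [-0.32  0.68  0.27  1.6  -0.56  0.84]
   tcp [ 479. -329.  141.] roll -39.5 xp -4.2 psi 122.4
1 [-0.41  0.22 -0.48  0.28 -0.38 -0.96]
   tcp [ 479. -329.  141.] roll -39.5 xp -4.2 psi -153.6
2 [-0.94  0.4  -0.22  0.81  0.68 -2.78]
   tcp [ 479. -329.  141.] roll -39.5 xp -4.2 psi -69.6
near [-0.89  0.5  -0.03  1.11  0.67 -3.14]
   tcp [ 500. -313.  141.] roll -38.3 xp -4.3 psi -51.0
shift -31 -25 [-0.86  0.5  -0.01  1.13  0.63 -3.14] [ 504. -308.  141.] roll -36.2 xp -4.3 psi -49.4
shift -30 -26 [-0.83  0.51  0.01  1.15  0.59 -3.14] [ 508. -303.  141.] roll -33.9 xp -4.4 psi -47.8
shift -30 -27 [-0.8   0.51  0.04  1.17  0.55 -3.14] [ 511. -298.  141.] roll -31.7 xp -4.5 psi -46.2
shift -29 -28 [-0.77  0.51  0.06  1.2   0.51 -3.14] [ 514. -293.  141.] roll -29.4 xp -4.6 psi -44.6
shift -28 -29 [-0.75  0.51  0.08  1.21  0.47 -3.14] [ 517. -289.  141.] roll -27.0 xp -4.7 psi -43.0
shift -27 -29 [-0.72  0.52  0.1   1.23  0.43 -3.14] [ 519. -284.  141.] roll -24.7 xp -4.7 psi -41.4
shift -26 -30
[... 488 characters left out ...]
3.2
shift -22 -34 [-0.55  0.52  0.17  1.31  0.17 -3.14] [ 528. -261.  141.] roll -9.9 xp -5.3 psi -31.6
shift -21 -34 [-0.52  0.52  0.18  1.32  0.13 -3.14] [ 529. -257.  141.] roll -7.4 xp -5.3 psi -30.0
shift -20 -35 [-0.49  0.52  0.18  1.32  0.08 -3.14] [ 529. -253.  141.] roll -4.8 xp -5.4 psi -28.3
shift -19 -35 [-0.46  0.52  0.18  1.33  0.04 -3.14] [ 530. -250.  141.] roll -2.3 xp -5.5 psi -26.7
shift -18 -36 [-0.43  0.52  0.18  1.33 -0.   -3.14] [ 530. -246.  141.] roll 0.3 xp -5.6 psi -25.0
shift -17 -36 [-0.4   0.52  0.18  1.33 -0.05 -3.14] [ 530. -243.  141.] roll 2.8 xp -5.7 psi -23.3
shift -16 -37 [-0.37  0.52  0.17  1.32 -0.09 -3.14] [ 530. -239.  141.] roll 5.4 xp -5.8 psi -21.7
```

step_arm(
  targets="0 -10 -3 0 7; 0 -20 -6 0 14; 0 -30 -10 0 21; 0 -40 -13 0 28; 0 -50 -16 0 35; 0 -60 -20 0 42; 0 -60 -20 0 49; 0 -60 -20 0 56; 0 -60 -20 0 63; 0 -60 -20 0 70; 0 -60 -20 0 77; 0 -60 -20 0 84",
)

```text
clock: 33.38
tcp_pos: [0.4688, -0.3209, 0.1358]
orientation: [-0.305, 0.893, 0.301, -0.141]
contact_force: [0.6, -1.1, -2.7]
opening: 0.0178
gripper_force: 120.8
```

step_arm(
  targets="0 0 0 0 7; 0 0 0 0 14; 0 0 0 0 21; 0 0 0 0 28; 0 0 0 0 35; 0 0 0 0 42; 0 0 0 0 49; 0 0 0 0 56; 0 0 0 0 63; 0 0 0 0 70; 0 0 0 0 77; 0 0 0 0 84",
)

```text
clock: 34.38
tcp_pos: [0.4685, -0.3196, 0.1367]
orientation: [-0.133, 0.461, 0.821, -0.307]
contact_force: [0.6, 0.5, -2.0]
opening: 0.0182
gripper_force: 120.8
```

step_arm(
  targets="0 0 0 0 7; 0 0 0 0 14; 0 0 0 0 21; 0 0 0 0 28; 0 0 0 0 35; 0 0 0 0 42; 0 0 0 0 49; 0 0 0 0 56; 0 0 0 0 63; 0 0 0 0 70; 0 0 0 0 77; 0 0 0 0 84",
)

```text
clock: 35.38
tcp_pos: [0.4672, -0.3188, 0.1368]
orientation: [0.108, -0.208, 0.92, -0.316]
contact_force: [0.6, -0.7, -3.0]
opening: 0.0177
gripper_force: 120.8
```

step_arm(
  targets="0 0 0 0 7; 0 0 0 0 14; 0 0 0 0 21; 0 0 0 0 28; 0 0 0 0 35; 0 0 0 0 42; 0 0 0 0 49; 0 0 0 0 56; 0 0 0 0 63; 0 0 0 0 70; 0 0 0 0 77; 0 0 0 0 84",
)

```text
clock: 36.38
tcp_pos: [0.4671, -0.32, 0.1375]
orientation: [-0.293, 0.768, -0.546, 0.162]
contact_force: [1.7, -0.0, -2.7]
opening: 0.0177
gripper_force: 120.8
```

```bash
python3 -c "
from st import *
st()"
```

```text
t 36.38 [ 0.4671 -0.32    0.1375] [-0.94   0.348 -0.304  0.771  0.67  -2.794] F [ 1.7 -0.  -2.7] M [-0.41  0.89 -0.05] op 0.0177
real g [ 459.2 -323.9  148.4] psi -69.4 roll -38.98
{'g': [450.3, -309.8, 145.8], 'psi': -69.4, 'Hlat': 139.3, 'Hax': 118.5, 'roll': -39.0, 'xpitch': -4.1, 'J6': -2.79, 'J1': -0.94}
```

step_arm(
  targets="0 0 0 0 7; 0 0 0 0 14; 0 0 0 0 21",
)

```text
clock: 36.63
tcp_pos: [0.4856, -0.3084, 0.136]
orientation: [-0.307, 0.847, -0.42, 0.107]
contact_force: [0.9, -0.5, -2.2]
opening: 0.0176
gripper_force: 120.7
```

step_arm(
  targets="0 -31 -25 0 6",
)

```text
clock: 36.72
tcp_pos: [0.4944, -0.3002, 0.1358]
orientation: [-0.295, 0.86, -0.407, 0.096]
contact_force: [0.4, 0.2, -2.8]
opening: 0.0177
gripper_force: 120.7
```

step_arm(
  targets="0 -30 -26 0 6",
)

```text
clock: 36.8
tcp_pos: [0.4986, -0.2946, 0.1354]
orientation: [-0.28, 0.871, -0.395, 0.084]
contact_force: [0.4, 0.3, -2.7]
opening: 0.0181
gripper_force: 120.7
```

step_arm(
  targets="0 -30 -27 0 6",
)

```text
clock: 36.88
tcp_pos: [0.5026, -0.2893, 0.1354]
orientation: [-0.265, 0.882, -0.384, 0.072]
contact_force: [-0.1, 0.3, -2.4]
opening: 0.0181
gripper_force: 120.7
```

step_arm(
  targets="0 -29 -28 0 6",
)

```text
clock: 36.97
tcp_pos: [0.5064, -0.2844, 0.1352]
orientation: [-0.249, 0.892, -0.373, 0.061]
contact_force: [0.2, -0.3, -2.4]
opening: 0.018
gripper_force: 120.7
```

step_arm(
  targets="0 -28 -29 0 6",
)

```text
clock: 37.05
tcp_pos: [0.51, -0.2799, 0.135]
orientation: [-0.233, 0.902, -0.361, 0.05]
contact_force: [-0.2, -0.4, -1.3]
opening: 0.0177
gripper_force: 120.7
```

step_arm(
  targets="0 -27 -29 0 6",
)

```text
clock: 37.13
tcp_pos: [0.5133, -0.2751, 0.1348]
orientation: [-0.216, 0.911, -0.349, 0.039]
contact_force: [-0.0, -0.5, -4.2]
opening: 0.0179
gripper_force: 120.7
```

step_arm(
  targets="0 -26 -30 0 6",
)

```text
clock: 37.22
tcp_pos: [0.5164, -0.2704, 0.1345]
orientation: [-0.199, 0.92, -0.337, 0.029]
contact_force: [0.7, 0.2, -1.5]
opening: 0.0178
gripper_force: 120.7
```

step_arm(
  targets="0 -25 -31 0 6",
)

```text
clock: 37.3
tcp_pos: [0.5193, -0.266, 0.1342]
orientation: [-0.181, 0.928, -0.324, 0.019]
contact_force: [-0.7, 0.0, -2.2]
opening: 0.0181
gripper_force: 120.7
```

step_arm(
  targets="0 -25 -32 0 6",
)

```text
clock: 37.38
tcp_pos: [0.5213, -0.2619, 0.1339]
orientation: [-0.163, 0.936, -0.312, 0.009]
contact_force: [-0.5, -0.5, -1.8]
opening: 0.0177
gripper_force: 120.7
```

step_arm(
  targets="0 -24 -32 0 6",
)

```text
clock: 37.47
tcp_pos: [0.5229, -0.2574, 0.1337]
orientation: [-0.144, 0.944, -0.298, -0.0]
contact_force: [-0.1, -0.6, -2.8]
opening: 0.0176
gripper_force: 120.7
```

step_arm(
  targets="0 -23 -33 0 6",
)

```text
clock: 37.55
tcp_pos: [0.5243, -0.253, 0.1335]
orientation: [-0.125, 0.95, -0.285, -0.009]
contact_force: [-0.2, -0.6, -2.2]
opening: 0.0181
gripper_force: 120.7
```

step_arm(
  targets="0 -22 -34 0 6",
)

```text
clock: 37.63
tcp_pos: [0.5256, -0.249, 0.1334]
orientation: [-0.105, 0.957, -0.271, -0.017]
contact_force: [0.5, -0.7, -2.5]
opening: 0.018
gripper_force: 120.7
```

step_arm(
  targets="0 -21 -34 0 6",
)

```text
clock: 37.72
tcp_pos: [0.5267, -0.2448, 0.1332]
orientation: [-0.085, 0.962, -0.257, -0.024]
contact_force: [-0.4, 0.6, -2.5]
opening: 0.0178
gripper_force: 120.7
```

step_arm(
  targets="0 -20 -35 0 6",
)

```text
clock: 37.8
tcp_pos: [0.5275, -0.2407, 0.1331]
orientation: [-0.064, 0.967, -0.243, -0.031]
contact_force: [0.3, -0.5, -2.4]
opening: 0.0181
gripper_force: 120.7
```

step_arm(
  targets="0 -19 -35 0 6",
)

```text
clock: 37.88
tcp_pos: [0.5281, -0.2364, 0.133]
orientation: [-0.044, 0.972, -0.228, -0.038]
contact_force: [-0.7, 0.1, -2.6]
opening: 0.018
gripper_force: 120.7
```

```bash
python3 -c "
from st import *
st()"
```

```text
t 37.88 [ 0.5281 -0.2364  0.133 ] [-0.457  0.525  0.161  1.3    0.068 -3.141] F [-0.7  0.1 -2.6] M [-0.12 -0.05  0.  ] op 0.018
real g [ 528.8 -237.9  147. ] psi -26.2 roll -3.89
{'g': [534.3, -240.4, 146.3], 'psi': -26.2, 'Hlat': -78.8, 'Hax': 137.1, 'roll': -3.9, 'xpitch': -5.4, 'J6': -3.14, 'J1': -0.46}
```

step_arm(
  targets="0 0 0 0 -7; 0 0 0 0 -14; 0 0 0 0 -21; 0 0 0 0 -28; 0 0 0 0 -35; 0 0 0 0 -42; 0 0 0 0 -49; 0 0 0 0 -56; 0 0 0 0 -63; 0 0 0 0 -70; 0 0 0 0 -77; 0 0 0 0 -84",
)

```text
clock: 38.88
tcp_pos: [0.5275, -0.2365, 0.1329]
orientation: [0.056, -0.567, 0.822, -0.001]
contact_force: [0.1, -0.0, -2.6]
opening: 0.0174
gripper_force: 120.2
```

step_arm(
  targets="0 0 0 0 -7; 0 0 0 0 -14; 0 0 0 0 -21; 0 0 0 0 -28; 0 0 0 0 -35; 0 0 0 0 -42; 0 0 0 0 -49; 0 0 0 0 -56; 0 0 0 0 -63; 0 0 0 0 -70; 0 0 0 0 -77; 0 0 0 0 -84",
)

```text
clock: 39.88
tcp_pos: [0.5275, -0.2363, 0.1329]
orientation: [0.039, 0.129, 0.99, -0.039]
contact_force: [-0.4, 1.0, -1.6]
opening: 0.018
gripper_force: 120.2
```

step_arm(
  targets="0 0 0 0 -7; 0 0 0 0 -14; 0 0 0 0 -21; 0 0 0 0 -28; 0 0 0 0 -35; 0 0 0 0 -42; 0 0 0 0 -49; 0 0 0 0 -56; 0 0 0 0 -63; 0 0 0 0 -70; 0 0 0 0 -77; 0 0 0 0 -84",
)

```text
clock: 40.88
tcp_pos: [0.5278, -0.2363, 0.1329]
orientation: [0.002, 0.758, 0.65, -0.057]
contact_force: [0.6, -0.7, -1.8]
opening: 0.0179
gripper_force: 120.2
```

step_arm(
  targets="0 4 15 0 -7; 0 8 30 0 -14; 0 12 45 0 -21; 0 16 60 0 -28; 0 20 75 0 -35; 0 24 95 0 -42; 0 28 115 0 -49; 0 31 135 0 -56; 0 35 150 0 -63; 0 35 160 0 -70; 0 35 160 -15 -71.2; 0 35 160 -20 -71.2",
)

```text
clock: 41.88
tcp_pos: [0.562, -0.0761, 0.112]
orientation: [-0.031, 0.994, 0.09, -0.05]
contact_force: [-1.5, -0.2, -2.1]
opening: 0.0181
gripper_force: 120.4
```

```bash
python3 - <<'E'
from st import *
s,w=shot('wrist','w8.png'); st(); gauge(s,w,'wrist','orange',s['tcp_pos'][2]+.012)
E
```

```text
t 41.93 [ 0.5612 -0.0765  0.1112] [-0.155  0.536  0.117  1.267  0.036  2.804] F [-0.1 -0.6 -3.3] M [-0.08 -0.06 -0.04] op 0.0184
real g [562.7 -77.2 125.1] psi 10.6 roll -4.1
{'g': [570.6, -78.4, 124.1], 'psi': 10.6, 'Hlat': -297.8, 'Hax': -3.0, 'roll': -4.1, 'xpitch': -5.5, 'J6': 2.8, 'J1': -0.15}
orange 0.92 [247.0, 111.4, 329.1, 364.9] ctr [576. -74.] LW 115 32 yaw -173.7 GO-NOGO (array([77., 10.]), np.float64(7.1)) mid [571. -77.]
```

View pics/w8.png

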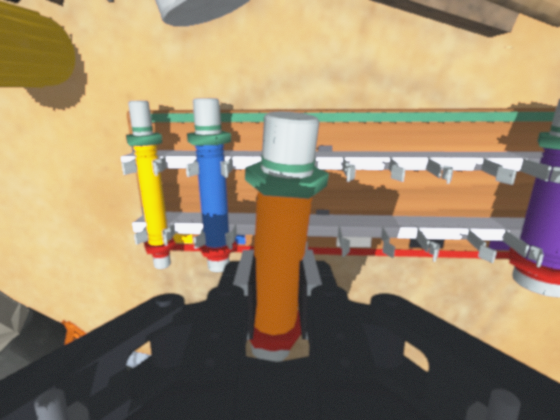

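The picture shows yellow at (150,185) and blue at (211,180), both seated between their clips. Orange is held above its slot with the green end toward the green edge, about 3.7° off in yaw. I'll correct that and press it in.

step_arm(
  targets="0 0.5 2.5 -15 3.7; 0 0.5 2.5 -30 3.7; 0 0.5 2.5 -45 3.7; 0 0.5 2.5 -52 3.7; 0 0.5 2.5 -56 3.7; 0 0.5 2.5 -59 3.7; 0 0.5 2.5 -62 3.7; 0 0.5 2.5 -64 3.7",
)

```text
clock: 42.65
tcp_pos: [0.5648, -0.076, 0.0524]
orientation: [-0.028, 0.991, 0.121, -0.048]
contact_force: [-1.9, -1.5, 8.6]
opening: 0.018
gripper_force: 121.6
```

step_arm(
  targets="0 0 0 -3 0; 0 0 0 -5 0; 0 0 0 -7 0; 0 0 0 -9 0",
)

```text
clock: 42.98
tcp_pos: [0.5659, -0.0754, 0.0443]
orientation: [-0.028, 0.991, 0.122, -0.047]
contact_force: [-1.0, -1.9, 3.7]
opening: 0.0178
gripper_force: 120.6
```

step_arm(
  targets="0 0 0 -2 0; 0 0 0 -4 0; 0 0 0 -6 0; 0 0 0 -6 0",
)

```text
clock: 43.32
tcp_pos: [0.5662, -0.0749, 0.0385]
orientation: [-0.028, 0.991, 0.122, -0.046]
contact_force: [0.9, 0.7, 12.2]
opening: 0.0181
gripper_force: 122.2
```

step_arm(
  targets="0 0 0 -3 0; 0 0 0 -5 0; 0 0 0 -5 0",
)

```text
clock: 43.57
tcp_pos: [0.568, -0.0746, 0.0368]
orientation: [-0.028, 0.991, 0.122, -0.044]
contact_force: [-4.3, 1.8, 25.8]
opening: 0.0178
gripper_force: 127.4
```

step_arm(
  targets="0.35 0 0 3 0; 0.35 0 0 6 0; 0.35 0 0 6 0; 0.35 0 0 30 0; 0.35 0 0 70 0; 0.35 -20 -20 110 0; 0.35 -50 -50 140 0; 0.35 -90 -80 150 0; 0.35 -130 -110 150 0; 0.35 -150 -140 150 0; 0.35 -150 -150 150 0; 0.35 -150 -150 150 0",
)

```text
clock: 44.57
tcp_pos: [0.4105, -0.2288, 0.1806]
orientation: [-0.028, 0.991, 0.118, -0.05]
contact_force: [0.5, 0.9, -0.4]
opening: 0.03
gripper_force: 0.0
```

```bash
python3 - <<'E'
from h import *
s,w=shot('wrist','w9.png'); C0=shot('scene'); c=C0[1]; Hs=masks_of('housing','scene')[0]; print('housing',Hs['score'],Hs['extent'])
d=shot('side')[1]
im=np.zeros((600,800,3),np.uint8); im[:400,:560]=cv2.resize(c['color'][150:250,195:335],(560,400),interpolation=cv2.INTER_CUBIC)
im[:240,560:]=cv2.resize(d['color'][185:275,215:305],(240,240),interpolation=cv2.INTER_CUBIC); im[240:420,560:]=cv2.resize(w['color'],(240,180)); im[400:,:280]=cv2.resize(w['color'][60:260,220:500],(280,200))
cv2.imwrite('pics/m5.png',cv2.cvtColor(im,cv2.COLOR_RGB2BGR))
for k,z in (('yellow',.041),('blue',.043),('orange',.045),('violet',.051)): gauge(s,w,'wrist',k,z)
E
```

```text
housing 0.87 [317.5, 209.8, 369.6, 263.6]
yellow none []
blue none []
orange none []
violet 0.63 [339.0, 0.1, 388.9, 7.3] ctr [ 552. -247.] LW 32 4 yaw 102.8 GO-NOGO None mid None
```

View pics/m5.png

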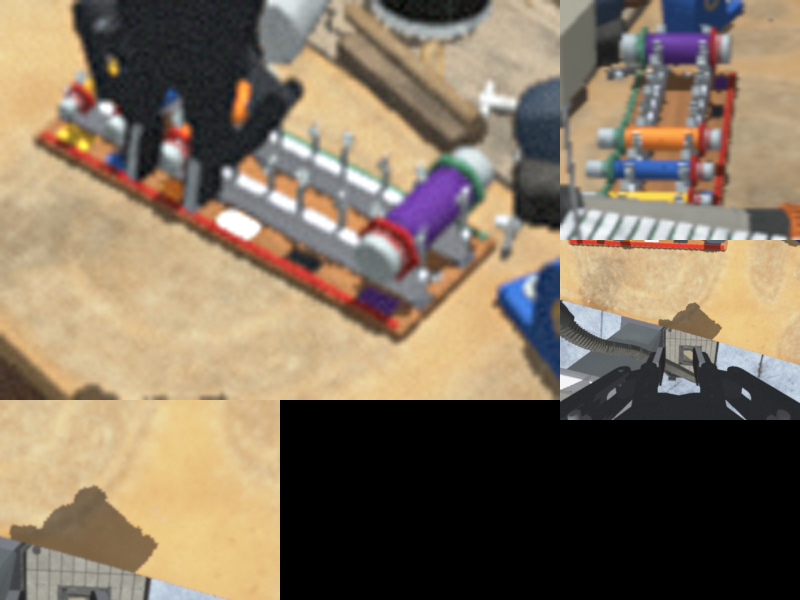

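step_arm(
  targets="0.35 25 35 25 0; 0.35 50 70 50 0; 0.35 70 105 75 0; 0.35 80 140 100 0; 0.35 80 180 120 0; 0.35 80 180 120 0; 0.35 80 180 120 0; 0.35 80 180 120 0",
)

```text
clock: 45.63
tcp_pos: [0.4947, -0.0432, 0.3012]
orientation: [-0.028, 0.991, 0.124, -0.048]
contact_force: [-0.0, -0.4, -0.1]
opening: 0.0296
gripper_force: 0.0
```

```bash
cat > look.py <<'E'
import sys; from h import *
s,w=shot('wrist',sys.argv[1]); print(s['tcp_pos'])
C=np.array([578.7,-111.5]);a=np.radians(10.64);ux=np.array([np.cos(a),np.sin(a)]);uy=np.array([-ux[1],ux[0]])
Yc=dict(yellow=(128,.041),blue=(85,.043),orange=(38,.045),violet=(-127,.051))
for k,(Y,z) in Yc.items():
    L=masks_of('gauge_'+k,'wrist')
    if not L: print(k,'none'); continue
    m=L[0]['region']; o=[]
    for zz in (z,z+.005):
        ctr,l,wd,ax=axis_of(s,w,m,zz); p=(ctr-C); g,r=go_end(s,w,m,zz); mid=None if g is None or r is None else ((g+r)*500-C)
        o.append((round(float(p@ux),1),round(float(p@uy)-Y,1),None if mid is None else (round(float(mid@ux),1),round(float(mid@uy)-Y,1))))
    print(k,round(L[0]['score'],2),'L',round(l),'W',round(wd),'dyaw',round((np.degrees(np.arctan2(ax[1],ax[0]))-10.64+90)%180-90,1),o)
E
python3 look.py w10.png
```

```text
[ 0.49467371 -0.04316259  0.30123874]
yellow 0.64 L 113 W 22 dyaw 0.1 [(5.5, -0.4, (3.1, 0.2)), (5.6, -1.0, (3.2, -0.4))]
blue 0.79 L 114 W 26 dyaw 0.5 [(7.0, 0.3, (3.8, 0.9)), (7.1, 0.2, (3.9, 0.8))]
orange 0.97 L 114 W 30 dyaw 0.3 [(4.5, -0.2, (0.6, -0.3)), (4.5, 0.3, (0.7, 0.2))]
violet 0.82 L 116 W 45 dyaw 0.9 [(6.7, -1.5, (2.8, -0.9)), (6.8, 1.2, (2.8, 1.7))]
```

step_arm(
  targets="0.35 0 -40 0 0; 0.35 0 -80 0 0; 0.35 0 -120 0 0; 0.35 0 -150 0 0; 0.35 0 -150 0 0; 0.35 0 -150 0 0; 0.35 0 -150 0 0",
)

```text
clock: 46.47
tcp_pos: [0.4933, -0.1954, 0.3001]
orientation: [-0.029, 0.991, 0.121, -0.05]
contact_force: [0.7, 0.1, -0.4]
opening: 0.0298
gripper_force: 0.0
```

```bash
python3 look.py w11.png
```

```text
[ 0.49331227 -0.19544893  0.30013296]
yellow none
blue 0.57 L 108 W 27 dyaw 0.1 [(5.0, -0.0, (4.4, 0.6)), (4.7, -2.0, (4.1, -1.4))]
orange 0.97 L 113 W 32 dyaw 0.4 [(3.6, -0.7, (1.4, 0.8)), (3.3, -2.1, (1.1, -0.6))]
violet 0.76 L 115 W 44 dyaw 0.7 [(7.6, -1.1, (4.0, 0.4)), (7.2, -0.4, (3.7, 1.2))]
```

step_arm(
  targets="0.35 0 40 0 0; 0.35 0 80 0 0; 0.35 0 120 0 0; 0.35 0 160 0 0; 0.35 0 200 0 0; 0.35 0 240 0 0; 0.35 0 280 0 0; 0.35 0 300 0 0; 0.35 0 300 0 0; 0.35 0 300 0 0; 0.35 0 300 0 0",
)

```text
clock: 47.63
tcp_pos: [0.4937, 0.1049, 0.3009]
orientation: [-0.028, 0.991, 0.122, -0.049]
contact_force: [-0.1, -0.8, 0.1]
opening: 0.0299
gripper_force: 0.0
```

```bash
python3 look.py w12.png; python3 - <<'E'
import cv2; cv2.imwrite('pics/m6.png',cv2.imread('pics/w12.png'))
E
```

```text
[0.49366379 0.1049396  0.30085553]
yellow 0.89 L 113 W 21 dyaw 0.4 [(6.8, -0.6, (1.9, -0.1)), (7.1, 0.6, (2.3, 1.1))]
blue none
orange 0.65 L 114 W 30 dyaw 0.4 [(3.1, -0.8, (-0.2, -1.4)), (3.5, 1.6, (0.3, 1.0))]
violet none
```

View pics/m6.png

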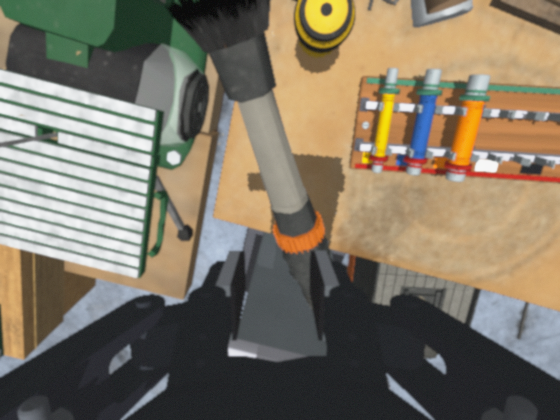

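Yellow, blue and orange lie parallel in their clips at columns 383, 424 and 470, with their green ends to the green edge. From two viewpoints all four gauges come out within about 1 mm of home height. I'll hand the job in.

```bash
python3 -c "
from cell import *
print(close_job())"
```

```text
the job is handed in; nothing more can be done
None
```

I handed the job in with all four gauges present (yellow, blue, orange, violet) home in their own clips, GO ends over the green edge; orange came out of the housing by twisting one way about 40° while drawing, not to and fro, and the housing was turned about 30° in place but shifted only about 8 mm at most.

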